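# Pack the vial cartons tight in the storage tray and close up the follower

## Task

Make the storage tray ready to carry: first push the carton of vials that stands loose in it home into the tray's far left corner as the robot sees it (at the end away from the follower), against both walls, and then set the carton from the bench down beside it, along the same far wall, and push it tight against the first. When both stand tight, squeeze the two grips of the tray's sliding follower together to free its brake, slide the follower up against the second carton and let go. Be gentle, the vials are glass: drop or ram nothing, and leave everything else on the bench where it is.

Things in the scene. Friction and masses are not known exactly. Their poses are not given: they have to be found in the camera images.
- tray: Storage tray, white sheet metal, fixed on the bench: 150 (x) x 300 (y) mm inside, floor and walls 4 mm thick, wall tops 41 mm above its floor (45 mm above the bench). Origin: middle of its underside. Far, near, left and right are as seen from the robot. Its x points to the far long wall, its y along its length to the left end wall, z up.
- tray_corner (a point): The tray's far left inner corner, where the far long wall, the left end wall and the floor's upper face meet (4 mm above the bench). Axes as the tray; the inside lies at x -150 to 0 mm, y -300 to 0 mm from here.
- carton_in_mid (a point): Centre, 28 mm up, of the carton standing loose and askew in the tray: open brown cardboard, eight white-capped vials in two rows, 100 (its x) x 50 (its y) mm, 56 mm high (cardboard to 44 mm, caps above, 4 mm inside the outline), about 0.3 kg; tips if pushed near its top. Goes into the corner with its x along the tray's x (either way round): centre 50 mm from the far wall, 25 mm from the left end wall.
- carton_out_mid (a point): Centre, 28 mm up, of the second carton, same make, size and axes, on the bench left or right of the tray. Goes beside the first, turned the same way: short end on the far wall, long side on the first carton; centre 50 mm from the far wall, 75 mm from the left end wall.
- follower (a joint): Travel (m) of the follower, a bare metal plate 144 mm wide and 60 mm high standing across the tray near its right end. 0 = fully back, its front face 230 mm from the left end wall; grows as it slides towards that wall (tray +y). Two rubber shoes on the long walls brake it (about 40 N); with both grips squeezed it slides with 1 to 2 N.
- follower_face (a point): Centre of the follower plate's front face, the one that meets the cartons, 30 mm above the tray's floor. Axes as the tray.
- follower_grips (a point): Midway between the follower's two black upright grips, 36 mm behind the plate's front face, 62 mm above the tray's floor. Grips: 7 mm thick, 28 mm wide (tray y), tops 76 mm above the floor; outer faces 54 mm apart along tray x at rest, 38 mm fully squeezed. Rod bearings 48 to 56 mm out from the middle reach 36 mm above the floor. Axes as the tray.
- grip_far (a joint): How far the grip on the far side is squeezed in (m): 0 at rest, brake on; its shoe is off the wall from 0.001; 0.008 at most. Its spring takes 10 N to start, 14 N at the end, and brings it back.
- grip_near (a joint): The same for the grip on the near side.
- slide_box: Bystander: flat grey plastic slide box, 100 x 84 x 36 mm. Origin: middle of its underside (so for all bystanders).
- amber_bottle: Bystander: amber glass bottle, 70 mm across, 135 mm high, behind the tray.
- tin: Bystander: steel tin, 84 mm across, 105 mm high, behind the tray.
- beaker: Bystander: glass beaker, 68 mm across, 85 mm high, left of the tray.
- jar: Bystander: white jar, 72 mm across, 75 mm high, right of the tray.
- timer: Bystander: white bench timer, 62 x 85 x 18 mm, lying in front of the tray.
- forceps: Bystander: steel forceps, 150 mm long, lying in front of the tray.

How it is judged:
By the outcome, as a careful person would: the job done as asked, in the order asked, and still so for the second after the job is handed in, with the robot touching nothing.
It also fails if it takes over 72 s, if anything falls off the work surface, if the arm or the gripper's body presses on something with over 40 N, if the wrist force passes 120 N, or if a joint passes its speed limit or range.

## Robot

A 7-joint arm with a two-finger parallel gripper is mounted at the origin on the work surface. World frame = base frame: x ahead of the robot, y to its left, z up, the work surface at z = 0. Lengths are in m, angles in rad, forces in N, time in s.
With the tool pointing down it reaches from about 0.425 to 0.925 m from the base axis. Payload 6.8 kg.
Tool frame: the origin (TCP) lies midway between the tips of the shut fingers; the grasp point (between the pads) lies 19 mm behind it (bot.pinch_z is the distance from the TCP to the grasp point, in m); x points along the fingers, y is the direction in which the jaws open and shut, and the axes are right-handed (so a half turn about x gives the same grasp; the last joint's range is limited). The gripper opens to 85 mm and grips with 20 to 120 N. Pads are 22 mm wide; open, the fingers measure 114 mm over their backs; the gripper's body (76 mm by 85 mm) begins 54 mm behind the grasp point. The pads swing forward as they close: fully open they stand 13 mm farther back than shut.
Start: joints at [1.214, 0.477, 0.022, 1.555, -0.011, 1.109, -0.083], TCP at [0.166, -0.654, 0.231] pointing down, gripper open.
Joint ranges: [-2.96, 2.96], [-0.34, 2.1], [-1.41, 1.46], [0.24, 2.44], [-1.37, 4.51], [0.17, 1.92], [-2.96, 2.96]. Speed limits (rad/s): [2.39, 2.39, 3.14, 3.14, 3.14, 3.14, 3.14].

## Interface

Orientations are given as a unit quaternion [w, x, y, z].
In Python, from station import bot gives the robot as it stands. The module is installed in compiled form; this text tells all that it offers.
- The arm moves only by the tool step_arm, never from a script. Its argument "plan" is a list of rows, each a list of 6 numbers: the shift along the tool's x, y, z in units of 40 mm (1.0 is 40 mm), then the turn, a rotation vector about the tool's x, y, z in units of 360 degrees (1.0 is 360 degrees). In form: [[dx, dy, dz, ax, ay, az], ...]. A call has 1 to 8 rows; each row shifts and turns the commanded pose from where the row before left it, along the tool's axes as they then stand; what a row does not reach is not made up. A row lasts 1/8 s, in which the tool goes at most 62.5 mm and 10.7 degrees, less where a joint would pass 70% of its speed; a pose out of reach is approached as far as the arm can. A call with a number of a shift or a turn outside -1 to 1 is refused whole. A call with a gripper value outside its range is refused whole. "fingers" is the closure, from -1 (fully open) to 1 (shut), set as the call begins (left out, the last holds). The fingers move at their own pace and stop on an object; "force" is the grip in N (left out, the last holds). Time passes only in rows, so rows that do not move let the fingers close. It gives the time, the measured TCP pose, the force and the opening at its end, in the units of the state.
- bot.get_obs(): the state, without advancing time (a new reading comes with each control period).
- bot.read_camera(name): name is "scene" or "top" or "wrist"; returns (picture, depth): 384x512x3 uint8, red, green, blue; 384x512 float32, m along the optical axis (not along the pixel's ray), 0 where there is no reading.
- bot.camera_model(name): a dict with "mtx" (3x3 intrinsics, pixels), "origin" and "rotation" of the camera in the world; the wrist camera has in their place "T_tool_cam" (4x4, takes a point from camera to tool coordinates, whose origin is the TCP and whose axes are the tool frame's). Camera axes: x right, y up, looking along -z (the intrinsics and any distortion apply to the point x, -y, -z); pixel columns grow to the right and rows downward; lengths in m; the calibration is good to about 2 mm. A picture is of the moment at which its call begins: read the wrist's pose just before it. camera_model takes no time and is no camera call.
- bot.hand_in(): hands the job in, once; it reports no verdict.
The state is a dict: "t": time; "q": joint angles; "joint_vel": joint speeds; "joint_torque": joint torques, N m; "eef_pos": TCP position; "tool_rot": TCP orientation; "contact_force": force on the tool from outside, world axes, zero at the start; "torque": the same for the moment, N m; "gripper_width": opening from 0.0 (shut) to 1.0 (fully open).
Only numpy, scipy, OpenCV 4.12 (cv2) and the standard library are available. Lean on these libraries where they do the work, as an engineer would, in place of code of your own. Each camera call takes 0.05 s, during which the arm holds its last target.

## Working session

There is one attempt and no reset: what is moved stays moved. The work goes in short steps, Python scripts to look and compute and a tool call to move; the robot and the scene stay as the last step left them, time stands still between calls to the robot, and variables do not carry over. Pictures are saved under pics/ and viewed, and the job is handed in when it is done.

Besides the shell and the picture viewer there is one more tool, called after "Request:" in YAML: its name, and indented under it one key for each argument. step_arm: Moves the arm, as the interface text tells. Shifts and turns lie within -1 to 1; 1 stands for 40 mm of shift or 360 degrees of turn. Its arguments: {"type":"object","properties":{"plan":{"type":"array"},"fingers":{"type":"number"},"force":{"type":"number"}},"required":["plan"]}

```bash
mkdir -p pics
cat > h.py <<'E'
import numpy as np, cv2
from station import bot
from scipy.spatial.transform import Rotation as R
def shot(n,f):
    o=bot.get_obs(); p,d=bot.read_camera(n); m=bot.camera_model(n)
    if 'origin' in m:
        T=np.eye(4); T[:3,:3]=np.array(m['rotation']).reshape(3,3); T[:3,3]=m['origin']
    else:
        W=np.eye(4); q=o['tool_rot']; W[:3,:3]=R.from_quat([q[1],q[2],q[3],q[0]]).as_matrix(); W[:3,3]=o['eef_pos']
        T=W@np.array(m['T_tool_cam'])
    np.savez(f,p=p,d=d,T=T,K=m['mtx'],dist=np.array(m.get('dist',[0,0,0,0,0]),float))
    cv2.imwrite(f'pics/{f}.png',cv2.cvtColor(p,cv2.COLOR_RGB2BGR))
    return m
def load(f): return np.load(f+'.npz')
def ray(s,u,v):
    a=cv2.undistortPoints(np.array([[[u,v]]],float),s['K'],s['dist'])[0,0]
    return s['T'][:3,:3]@np.array([a[0],-a[1],-1.])
def atz(s,u,v,z):
    r=ray(s,u,v); o=s['T'][:3,3]; return o+r*(z-o[2])/r[2]
def dep(s,u,v): return s['T'][:3,3]+ray(s,u,v)*s['d'][int(v),int(u)]
def crop(f,u0,v0,u1,v1,k,out):
    im=cv2.imread(f'pics/{f}.png')[v0:v1,u0:u1]; cv2.imwrite(f'pics/{out}.png',cv2.resize(im,None,fx=k,fy=k,interpolation=cv2.INTER_CUBIC))
E
python3 - <<'E'
from h import *
print(bot.get_obs())
for n in ['scene','top','wrist']:
    m=shot(n,n+'0'); print(n,{k:np.round(v,4).tolist() if not isinstance(v,str) else v for k,v in m.items()})
E
```

```text
{'t': 0.0, 'q': array([ 1.21392356,  0.47779086,  0.02231631,  1.55645257, -0.01148049,
        1.10931137, -0.08309546]), 'joint_vel': array([-0.00068558, -0.00064077, -0.00126908,  0.00135652,  0.00161636,
        0.00144274, -0.00077486]), 'joint_torque': array([ 4.17069832e-04, -5.96444929e+01,  1.60814691e+00, -2.81193513e+01,
        1.24909295e-02,  9.39056132e-03,  1.16938885e-06]), 'eef_pos': array([ 0.16604169, -0.65364336,  0.230331  ]), 'tool_rot': array([-0.08711207, -0.70151055, -0.08838255,  0.7017713 ]), 'contact_force': array([-6.98930128e-01, -4.73929162e-04, -7.17366942e-02]), 'torque': array([ 0.04250908, -0.03442301,  0.02775771]), 'gripper_width': 0.9980935759772828}Traceback (most recent call last):
  File "<stdin>", line 4, in <module>
  File "h.py", line 7, in shot
    T=np.eye(4); T[:3,:3]=np.array(m['rotation']).reshape(3,3); T[:3,3]=m['origin']
                          ~~~~~~~~~~~~~~~~~~~~~~~~~~~~~~~^^^^^
ValueError: cannot reshape array of size 4 into shape (3,3)
```

```bash
sed -i "s/T\[:3,:3\]=np.array(m\['rotation'\]).reshape(3,3)/q=m['rotation']; T[:3,:3]=R.from_quat([q[1],q[2],q[3],q[0]]).as_matrix()/" h.py
python3 - <<'E'
from h import *
for n in ['scene','top','wrist']:
    m=shot(n,n+'0'); print(n,{k:np.round(v,4).tolist() if not isinstance(v,str) else v for k,v in m.items()})
E
```

```text
scene {'mtx': [[460.3118, 0.0, 252.7288], [0.0, 460.3118, 186.0454], [0.0, 0.0, 1.0]], 'origin': [1.3653, 0.7163, 0.8712], 'rotation': [0.3675, 0.1836, 0.4155, 0.8115]}
top {'mtx': [[385.4422, 0.0, 246.4605], [0.0, 385.4422, 188.6644], [0.0, 0.0, 1.0]], 'origin': [0.4567, 0.0068, 0.9295], 'rotation': [-0.7044, -0.0412, 0.0361, 0.7077]}
wrist {'mtx': [[298.4202, 0.0, 253.28], [0.0, 298.4202, 194.8734], [0.0, 0.0, 1.0]], 'T_tool_cam': [[-0.0002, 0.2817, -0.9595, -0.1435], [1.0, -0.0005, -0.0004, -0.0004], [-0.0006, -0.9595, -0.2817, -0.0718], [0.0, 0.0, 0.0, 1.0]]}
```

View pics/scene0.png

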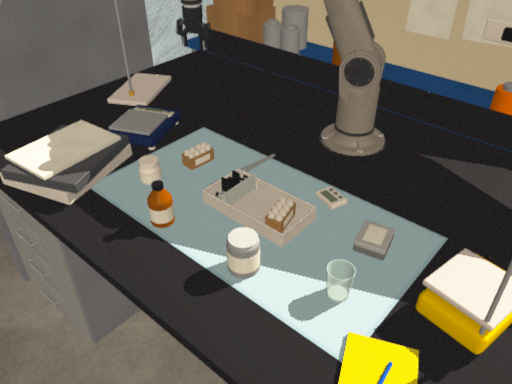

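View pics/top0.png

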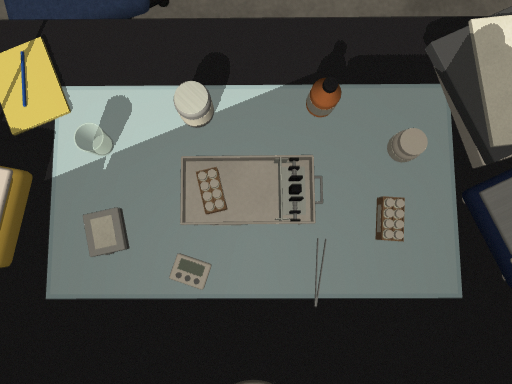

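View pics/wrist0.png

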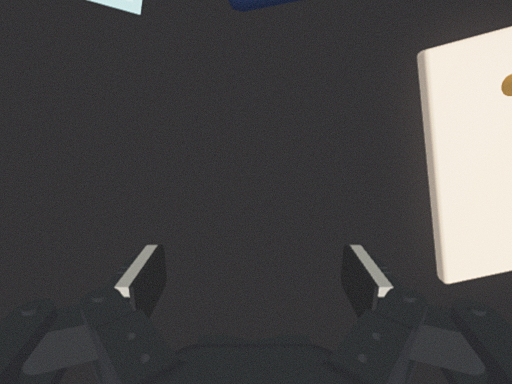

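The top view shows the robot side at the bottom. The tray is at about (181-315, 155-224) with the loose carton at (211,191) and the follower at x≈280-300. The outside carton is at (391,219), with the forceps at (320,270) and the jar at (408,145).

Run:
```python
from h import *
crop('top0',172,145,332,235,5,'c1'); crop('top0',360,180,420,255,8,'c2')
```

```text
(no output)
```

View pics/c1.png

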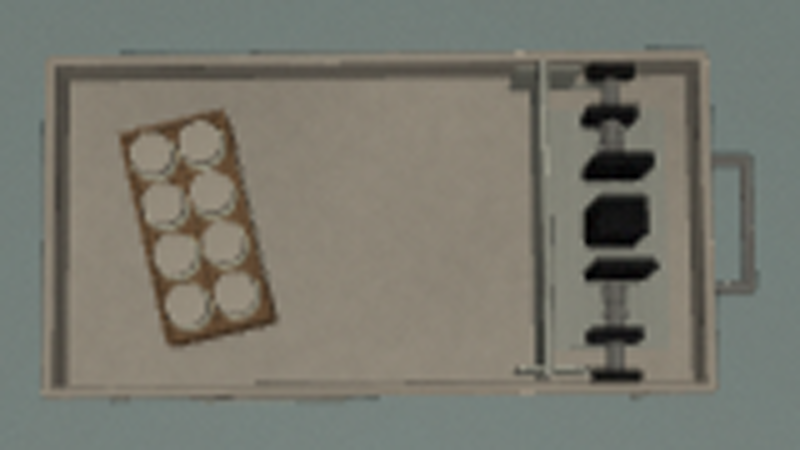

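View pics/c2.png

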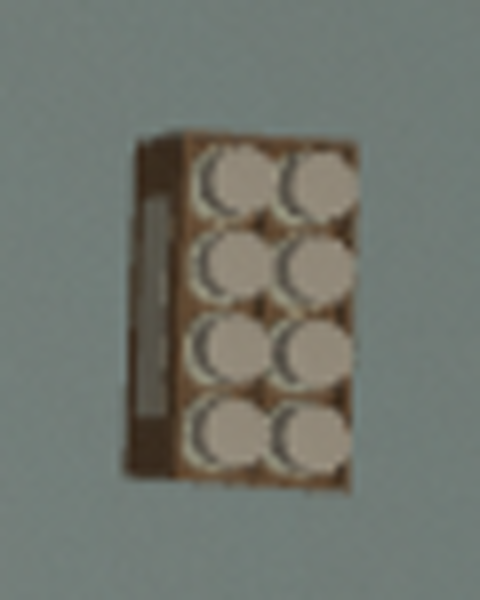

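```bash
cat > m.py <<'E'
from h import *
import sys
def px(pts,u0,v0,k): return [((x+.5)/k-.5+u0,(y+.5)/k-.5+v0) for x,y in pts]
def rep(s,name,pts,z):
    P=np.array([atz(s,u,v,z) for u,v in pts])[:,:2]; c=P.mean(0)
    r=cv2.minAreaRect((P*1000).astype(np.float32))
    print(name,np.round(P,4).tolist(),'c',np.round(c,4),'edges',[round(float(np.linalg.norm(P[i]-P[(i+1)%4])),4) for i in range(4)],
     'ang(deg) of edges',[round(float(np.degrees(np.arctan2(*(P[(i+1)%4]-P[i])[::-1]))),2) for i in range(4)])
E
python3 - <<'E'
from m import *
s=load('top0')
rep(s,'tray',px([(45,60),(708,55),(716,393),(42,395)],172,145,5),.045)
rep(s,'in',px([(122,135),(222,110),(275,322),(172,347)],172,145,5),.048)
rep(s,'out',px([(185,135),(358,142),(350,492),(178,485)],360,180,8),.044)
f=px([(543,60),(548,380)],172,145,5)
print([atz(s,*p,.064) for p in f])
g=px([(618,165),(622,268)],172,145,5); print('grips',[atz(s,*p,.080) for p in g],[dep(s,*p) for p in g])
E
```

```text
tray [[0.6299, 0.1664], [0.6305, -0.1426], [0.4737, -0.1426], [0.4742, 0.1655]] c [0.5521 0.0117] edges [0.309, 0.1568, 0.3082, 0.1557] ang(deg) of edges [-89.9, -180.0, 89.91, 0.31]
in [[0.5939, 0.1297], [0.6053, 0.0834], [0.507, 0.0587], [0.4958, 0.1058]] c [0.5505 0.0944] edges [0.0477, 0.1014, 0.0484, 0.101] ang(deg) of edges [-76.09, -165.91, 103.38, 13.67]
out [[0.5344, -0.3002], [0.5321, -0.3497], [0.4325, -0.3425], [0.4346, -0.2939]] c [ 0.4834 -0.3216] edges [0.0495, 0.0999, 0.0487, 0.0999] ang(deg) of edges [-92.62, 175.9, 87.44, -3.59]
[array([ 0.62488793, -0.06426806,  0.064     ]), array([ 0.47951169, -0.06448126,  0.064     ])]
grips [array([ 0.57420737, -0.09560715,  0.08      ]), array([ 0.52827351, -0.09653907,  0.08      ])] [array([ 0.5744356 , -0.09580606,  0.07834962]), array([ 0.52826099, -0.09652099,  0.08014866])]
```

```bash
cat > g.py <<'E'
# usage: python3 g.py x y z yawdeg  : yaw = direction of tool y in world (deg from +Y), tool down
from h import *
import sys
def cur():
    o=bot.get_obs(); q=o['tool_rot']; return o,R.from_quat([q[1],q[2],q[3],q[0]]).as_matrix()
def show(x,y,z,yaw):
    o,M=cur(); a=np.radians(yaw)
    ty=np.array([-np.sin(a),np.cos(a),0]); tx=np.array([0,0,-1.]); T=np.column_stack([tx,ty,np.cross(tx,ty)])
    d=M.T@(np.array([x,y,z])-o['eef_pos'])/.04; rv=R.from_matrix(M.T@T).as_rotvec()/(2*np.pi)
    print('t',round(o['t'],2),'pos',np.round(o['eef_pos'],4),'yaw',round(np.degrees(np.arctan2(-M[0,1],M[1,1])),2),'tool x',np.round(M[:,0],3),'F',np.round(o['contact_force'],1),'w',round(o['gripper_width'],3),'q7',round(o['q'][6],2))
    print('shift units, tool axes now:',np.round(d,3),'turn units',np.round(rv,4))
if __name__=='__main__': show(*map(float,sys.argv[1:5]))
E
python3 g.py .5505 .0944 .12 14
```

```text
t 0.2 pos [ 0.1661 -0.6539  0.2307] yaw -165.75 tool x [-0.     0.001 -1.   ] F [ 0.4 -0.  -0.5] w 1.004 q7 -0.08
shift units, tool axes now: [  2.785 -15.762 -13.92 ] turn units [-4.993e-01 -3.000e-04  0.000e+00]
```

```bash
cat > plan.py <<'E'
# python3 plan.py n x y z yaw [n x y z yaw ...] : rows from the measured pose via waypoints; yaw moved linearly
from h import *
import sys
from g import cur
def mat(yaw):
    a=np.radians(yaw); ty=np.array([-np.sin(a),np.cos(a),0]); tx=np.array([0,0,-1.]); return np.column_stack([tx,ty,np.cross(tx,ty)])
v=list(map(float,sys.argv[1:])); o,M=cur(); p=o['eef_pos'].copy()
yaw=np.degrees(np.arctan2(-M[0,1],M[1,1])); rows=[]; 
for i in range(0,len(v),5):
    n=int(v[i]); p0=p.copy(); y0=yaw; tgt=np.array(v[i+1:i+4]); ty=v[i+4]
    for k in range(n):
        f=(k+1)/n; P=p0+(tgt-p0)*f; Y=y0+(ty-y0)*f
        d=np.round(M.T@(P-p)/.04,2); rv=np.round(R.from_matrix(M.T@mat(Y)).as_rotvec()/(2*np.pi),3)
        p=p+M@d*.04; M=M@R.from_rotvec(rv*2*np.pi).as_matrix(); rows.append([float(t)+0. for t in np.r_[d,rv]])
    yaw=ty
print('t',round(o['t'],2),'pos',np.round(o['eef_pos'],4),'F',np.round(o['contact_force'],1),'w',round(o['gripper_width'],3))
for i in range(0,len(rows),8): print(str(rows[i:i+8]).replace(' ',''))
E
python3 plan.py 10 .45 -.38 .23 -90 14 .5505 .0944 .16 14
```

```text
t 0.2 pos [ 0.1661 -0.6539  0.2307] F [ 0.4 -0.  -0.5] w 1.004
[[0.0,-0.49,-0.86,-0.021,0.0,0.0],[0.0,-0.37,-0.91,-0.021,0.0,0.0],[0.01,-0.25,-0.95,-0.021,0.0,0.0],[0.0,-0.12,-0.98,-0.021,0.0,0.0],[0.0,0.01,-0.99,-0.021,0.0,0.0],[0.0,0.14,-0.98,-0.021,0.0,0.0],[0.01,0.26,-0.95,-0.021,0.0,0.0],[0.0,0.39,-0.9,-0.021,0.0,0.0]]
[[0.0,0.51,-0.85,-0.021,0.0,0.0],[0.0,0.61,-0.77,-0.021,0.0,0.0],[0.13,0.18,-0.85,-0.021,0.0,0.0],[0.12,0.28,-0.82,-0.021,0.0,0.0],[0.13,0.4,-0.77,-0.02,0.0,0.0],[0.12,0.48,-0.71,-0.021,0.0,0.0],[0.13,0.58,-0.65,-0.021,0.0,0.0],[0.13,0.65,-0.57,-0.02,0.0,0.0]]
[[0.12,0.72,-0.48,-0.021,0.0,0.0],[0.13,0.78,-0.37,-0.02,0.0,0.0],[0.12,0.82,-0.28,-0.021,0.0,0.0],[0.13,0.85,-0.17,-0.021,0.0,0.0],[0.13,0.87,-0.06,-0.02,0.0,0.0],[0.12,0.86,0.06,-0.021,0.0,0.0],[0.13,0.85,0.16,-0.021,0.0,0.0],[0.12,0.82,0.28,-0.02,0.0,0.0]]
```

Request:
step_arm:
  plan:
    - [0, -0.49, -0.86, -0.021, 0, 0]
    - [0, -0.37, -0.91, -0.021, 0, 0]
    - [0, -0.25, -0.95, -0.021, 0, 0]
    - [0, -0.12, -0.98, -0.021, 0, 0]
    - [0, 0.01, -0.99, -0.021, 0, 0]
    - [0, 0.14, -0.98, -0.021, 0, 0]
    - [0, 0.26, -0.95, -0.021, 0, 0]
    - [0, 0.39, -0.9, -0.021, 0, 0]
  fingers: -0.6
  force: 20

```text
t: 1.2
eef_pos: [0.394, -0.4342, 0.2313]
tool_rot: [-0.43, -0.561, -0.43, 0.561]
contact_force: [1.1, -0.4, 0.1]
gripper_width: 0.799
```

Request:
step_arm:
  plan:
    - [0, 0.51, -0.85, -0.021, 0, 0]
    - [0, 0.61, -0.77, -0.021, 0, 0]
    - [0.13, 0.18, -0.85, -0.021, 0, 0]
    - [0.12, 0.28, -0.82, -0.021, 0, 0]
    - [0.13, 0.4, -0.77, -0.02, 0, 0]
    - [0.12, 0.48, -0.71, -0.021, 0, 0]
    - [0.13, 0.58, -0.65, -0.021, 0, 0]
    - [0.13, 0.65, -0.57, -0.02, 0, 0]

```text
t: 2.2
eef_pos: [0.4931, -0.1761, 0.2007]
tool_rot: [0.653, 0.272, 0.653, -0.272]
contact_force: [0.4, -0.4, 1.3]
gripper_width: 0.799
```

Request:
step_arm:
  plan:
    - [0.12, 0.72, -0.48, -0.021, 0, 0]
    - [0.13, 0.78, -0.37, -0.02, 0, 0]
    - [0.12, 0.82, -0.28, -0.021, 0, 0]
    - [0.13, 0.85, -0.17, -0.021, 0, 0]
    - [0.13, 0.87, -0.06, -0.02, 0, 0]
    - [0.12, 0.86, 0.06, -0.021, 0, 0]
    - [0.13, 0.85, 0.16, -0.021, 0, 0]
    - [0.12, 0.82, 0.28, -0.02, 0, 0]

```text
t: 3.2
eef_pos: [0.5508, 0.0947, 0.1606]
tool_rot: [0.702, -0.087, 0.702, 0.087]
contact_force: [0.8, 0.2, -0.1]
gripper_width: 0.804
```

```bash
python3 g.py .5505 .0944 .16 14; python3 -c "
from h import *
shot('wrist','w1')"
```

```text
t 3.2 pos [0.5508 0.0947 0.1606] yaw 14.11 tool x [-0. -0. -1.] F [ 0.8  0.2 -0.1] w 0.804 q7 1.14
shift units, tool axes now: [ 0.015 -0.005 -0.009] turn units [ 0.0003 -0.      0.    ]
```

View pics/w1.png

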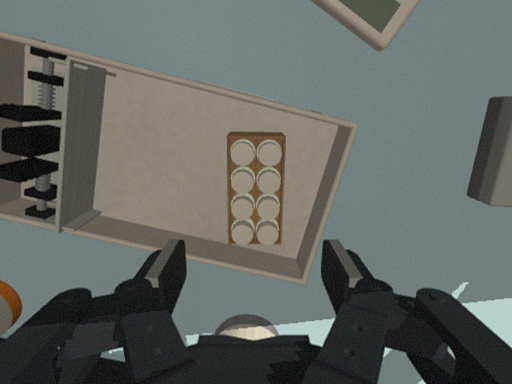

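Run:
```python
from m import *
crop('w1',200,110,370,290,4,'c3')
s=load('w1')
rep(s,'in',[(227.5,134),(284.5,134),(282,244.5),(228.5,244.5)],.048)
rep(s,'corner',[(357,124)]*2+[(303,282)]*2,.045)
```

```text
in [[0.5077, 0.0618], [0.496, 0.1084], [0.595, 0.1341], [0.6073, 0.0853]] c [0.5515 0.0974] edges [0.0481, 0.1023, 0.0504, 0.1023] ang(deg) of edges [104.14, 14.52, -75.84, -166.73]
corner [[0.4732, 0.166], [0.4732, 0.166], [0.6305, 0.1659], [0.6305, 0.1659]] c [0.5518 0.166 ] edges [0.0, 0.1573, 0.0, 0.1573] ang(deg) of edges [0.0, -0.02, 0.0, 179.98]
```

View pics/c3.png

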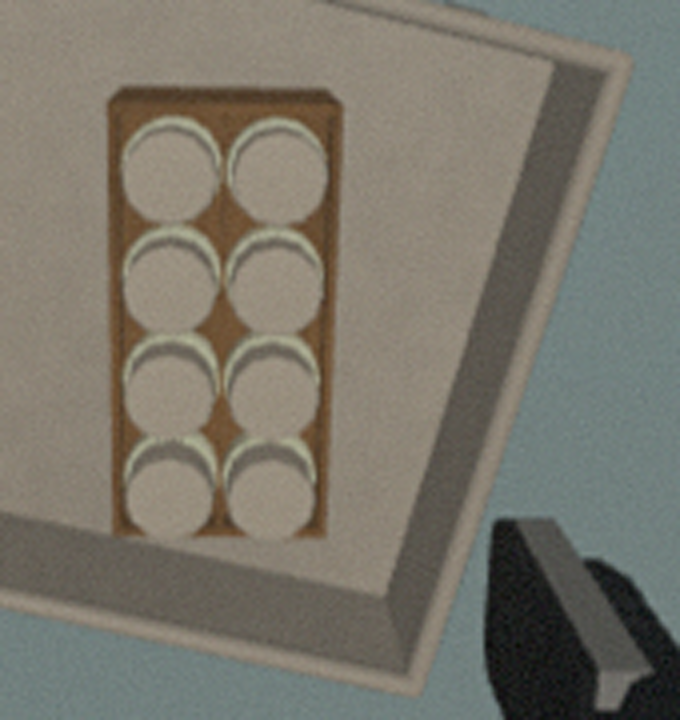

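Request:
step_arm:
  plan:
    - [0.8, 0.03, -0.01, 0, 0, 0]
    - [0.8, 0, 0, 0, 0, 0]
    - [0.7, 0, 0, 0, 0, 0]
    - [0.6, 0, 0, 0, 0, 0]
    - [0.45, 0, 0, 0, 0, 0]
    - [0.3, 0, 0, 0, 0, 0]

```text
t: 4.0
eef_pos: [0.5499, 0.0948, 0.0141]
tool_rot: [0.702, -0.085, 0.702, 0.085]
contact_force: [0.4, -0.7, 0.3]
gripper_width: 0.798
```

Request:
step_arm:
  plan:
    - [0, 0, 0, 0, 0, 0]
    - [0, 0, 0, 0, 0, 0]
    - [0, 0, 0, 0, 0, 0]
    - [0, 0, 0, 0, 0, 0]
  fingers: 1
  force: 20

```text
t: 4.5
eef_pos: [0.5501, 0.0948, 0.0152]
tool_rot: [0.702, -0.086, 0.702, 0.085]
contact_force: [0.1, -1.0, -2.6]
gripper_width: 0.583
```

```bash
python3 plan.py 5 .5715 .1005 .0145 0
```

```text
t 4.5 pos [0.5501 0.0948 0.0152] F [ 0.1 -1.  -2.6] w 0.583
[[0.0,0.0,0.11,0.008,0.0,0.0],[0.01,0.01,0.11,0.007,0.0,0.0],[0.0,0.01,0.11,0.008,0.0,0.0],[0.0,0.02,0.11,0.008,0.0,0.0],[0.01,0.02,0.11,0.008,0.0,0.0]]
```

Request:
step_arm:
  plan:
    - [0, 0.02, 0.11, 0.008, 0, 0]
    - [0, 0.03, 0.11, 0.007, 0, 0]
    - [0, 0.04, 0.11, 0.008, 0, 0]
    - [0, 0.05, 0.11, 0.008, 0, 0]
    - [0, 0.05, 0.11, 0.008, 0, 0]
    - [0, 0.02, 0, 0, 0, 0]

```text
t: 5.25
eef_pos: [0.5711, 0.1068, 0.0151]
tool_rot: [0.707, 0.001, 0.707, -0.001]
contact_force: [0.2, -0.5, -2.4]
gripper_width: 0.582
```

```bash
python3 g.py .5715 .1035 .0145 0; python3 -c "
from h import *
shot('top','t1');crop('t1',172,135,332,235,5,'c4')"
```

```text
t 5.25 pos [0.5711 0.1068 0.0151] yaw -0.14 tool x [ 0.001  0.    -1.   ] F [ 0.2 -0.5 -2.4] w 0.582 q7 0.77
shift units, tool axes now: [ 0.014 -0.082  0.009] turn units [-0.0004  0.0001 -0.    ]
```

View pics/c4.png

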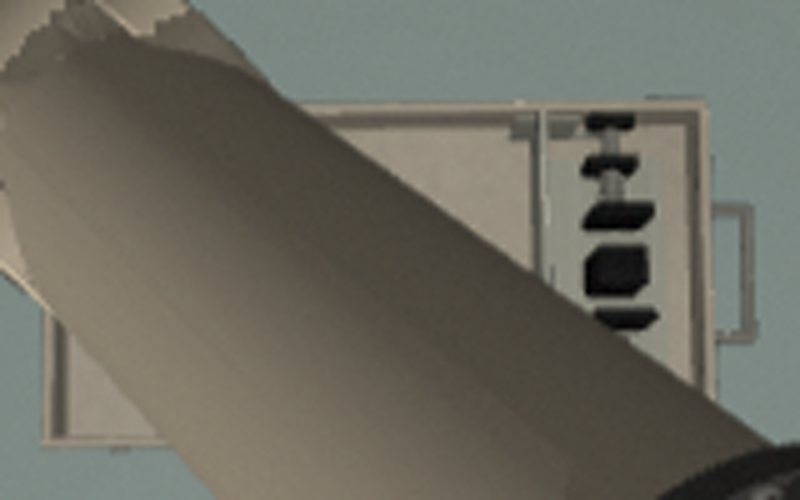

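Request:
step_arm:
  plan:
    - [0, 0, 0, 0, 0, 0]
    - [0, 0, 0, 0, 0, 0]
    - [-0.2, 0, 0, 0, 0, 0]
    - [-0.6, 0, 0, 0, 0, 0]
    - [-0.9, 0, 0, 0, 0, 0]
  fingers: -0.4

```text
t: 5.92
eef_pos: [0.5701, 0.1063, 0.0834]
tool_rot: [0.707, 0.001, 0.708, -0.001]
contact_force: [0.3, 0.0, 0.5]
gripper_width: 0.703
```

```bash
python3 plan.py 9 .571 .055 .10 -90 3 .571 .055 .014 -90
```

```text
t 5.92 pos [0.5701 0.1063 0.0834] F [0.3 0.  0.5] w 0.703
[[-0.05,-0.14,0.0,0.028,0.0,0.0],[-0.04,-0.14,0.03,0.027,0.0,0.0],[-0.05,-0.13,0.05,0.028,0.0,0.0],[-0.04,-0.13,0.08,0.028,0.0,0.0],[-0.05,-0.1,0.09,0.028,0.0,0.0],[-0.05,-0.09,0.11,0.027,0.0,0.0],[-0.04,-0.07,0.13,0.028,0.0,0.0],[-0.05,-0.05,0.13,0.028,0.0,0.0]]
[[-0.04,-0.02,0.14,0.028,0.0,0.0],[0.72,0.0,0.0,0.0,0.0,0.0],[0.71,0.0,0.0,0.0,0.0,0.0],[0.72,0.0,0.0,0.0,0.0,0.0]]
```

Request:
step_arm:
  plan:
    - [-0.1, -0.14, 0, 0.028, 0, 0]
    - [-0.08, -0.14, 0.03, 0.027, 0, 0]
    - [-0.05, -0.13, 0.05, 0.028, 0, 0]
    - [-0.04, -0.13, 0.08, 0.028, 0, 0]
    - [-0.05, -0.1, 0.09, 0.028, 0, 0]
    - [-0.05, -0.09, 0.11, 0.027, 0, 0]
    - [-0.04, -0.07, 0.13, 0.028, 0, 0]
    - [-0.05, -0.05, 0.13, 0.028, 0, 0]
  fingers: -0.1

```text
t: 6.92
eef_pos: [0.5716, 0.061, 0.102]
tool_rot: [0.54, 0.457, 0.54, -0.456]
contact_force: [-0.9, -0.5, 0.5]
gripper_width: 0.55
```

Request:
step_arm:
  plan:
    - [0, -0.02, 0.14, 0.028, 0, 0]
    - [0, 0, 0, 0, 0, 0]

```text
t: 7.18
eef_pos: [0.5719, 0.0551, 0.102]
tool_rot: [0.5, 0.5, 0.499, -0.5]
contact_force: [0.5, 0.4, 0.3]
gripper_width: 0.549
```

```bash
python3 g.py .571 .055 .012 -90; python3 -c "
from h import *
shot('wrist','w2');shot('scene','s2');crop('s2',190,150,330,250,5,'c5')"
```

```text
t 7.17 pos [0.5719 0.0551 0.102 ] yaw -90.08 tool x [ 0.001 -0.    -1.   ] F [0.5 0.4 0.3] w 0.549 q7 -0.41
shift units, tool axes now: [ 2.249e+00 -2.300e-02  1.000e-03] turn units [-0.0002  0.0001 -0.0001]
```

View pics/w2.png

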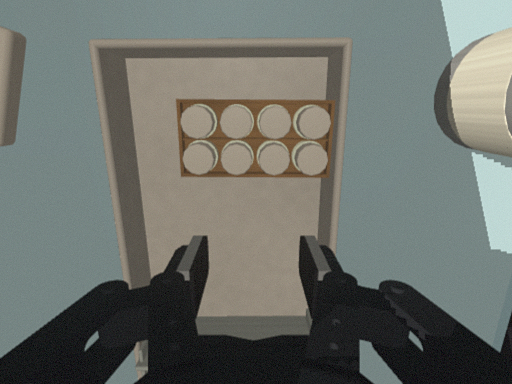

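View pics/c5.png

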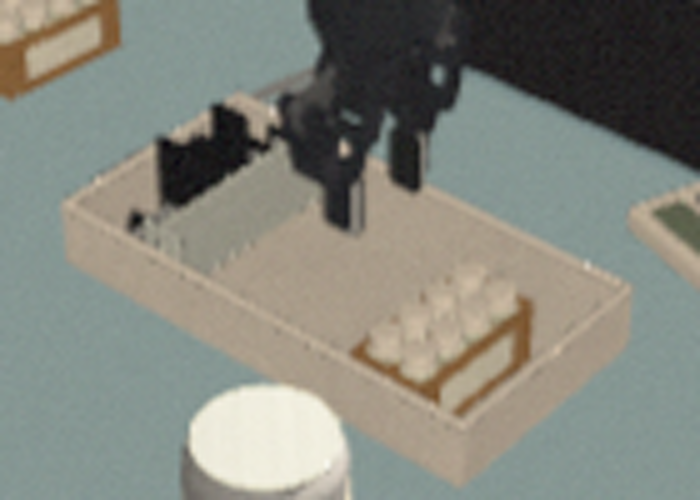

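Run:
```python
from m import *
s=load('w2')
rep(s,'in',[(178,99),(333,101),(328.5,178),(181,177)],.048)
crop('w2',80,30,360,190,2.85,'c6')
print([atz(s,u,v,.045) for u,v in [(90,41),(352,39)]])
```

```text
in [[0.5247, 0.1321], [0.6224, 0.1309], [0.6231, 0.081], [0.5231, 0.0818]] c [0.5733 0.1065] edges [0.0978, 0.0499, 0.1, 0.0503] ang(deg) of edges [-0.74, -89.22, 179.54, 88.18]
[array([0.4729476 , 0.16578656, 0.045     ]), array([0.63203158, 0.16682337, 0.045     ])]
```

View pics/c6.png

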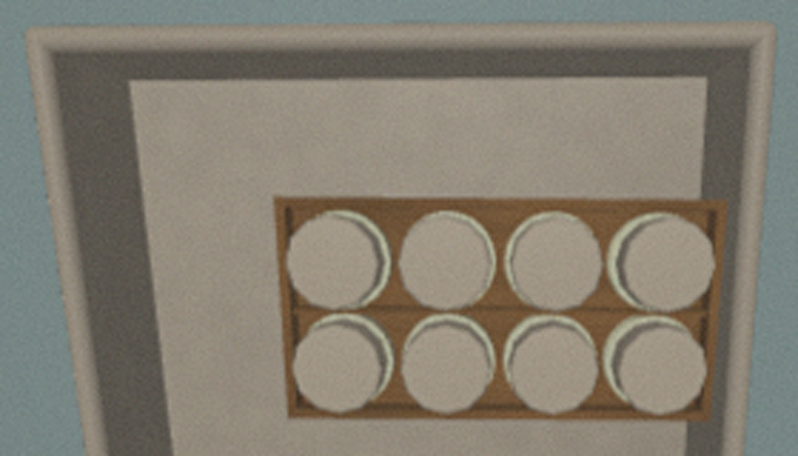

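Request:
step_arm:
  plan:
    - [0.8, 0, 0, 0, 0, 0]
    - [0.8, 0, 0, 0, 0, 0]
    - [0.65, 0, 0, 0, 0, 0]
    - [0, 0, -0.2, 0, 0, 0]
    - [0, 0, -0.2, 0, 0, 0]
    - [0, 0, -0.2, 0, 0, 0]
    - [0, 0, -0.15, 0, 0, 0]
    - [0, 0, -0.15, 0, 0, 0]

```text
t: 8.28
eef_pos: [0.5724, 0.0909, 0.0121]
tool_rot: [0.5, 0.501, 0.499, -0.501]
contact_force: [0.5, -4.0, 2.7]
gripper_width: 0.551
```

Request:
step_arm:
  plan:
    - [0, 0, -0.05, 0, 0, 0]
    - [0, 0, -0.05, 0, 0, 0]

```text
t: 8.52
eef_pos: [0.5721, 0.095, 0.0115]
tool_rot: [0.499, 0.501, 0.499, -0.501]
contact_force: [0.9, -4.2, 2.7]
gripper_width: 0.547
```

Request:
step_arm:
  plan:
    - [0, 0, -0.05, 0, 0, 0]
    - [0, 0, -0.04, 0, 0, 0]

```text
t: 8.78
eef_pos: [0.5717, 0.0988, 0.0112]
tool_rot: [-0.499, -0.501, -0.499, 0.501]
contact_force: [-0.2, -4.2, 2.5]
gripper_width: 0.548
```

Request:
step_arm:
  plan:
    - [0, 0, -0.03, 0, 0, 0]
    - [0, 0, 0, 0, 0, 0]

```text
t: 9.02
eef_pos: [0.5717, 0.1003, 0.0113]
tool_rot: [0.499, 0.501, 0.499, -0.501]
contact_force: [-0.1, -2.1, 1.6]
gripper_width: 0.551
```

```bash
python3 g.py .571 .055 .012 -90; python3 -c "
from h import *
shot('wrist','w3');crop('w3',80,0,380,220,2.6,'c7')"
```

```text
t 9.03 pos [0.5717 0.1003 0.0113] yaw -90.14 tool x [-0.  0. -1.] F [-0.1 -2.1  1.6] w 0.551 q7 -0.55
shift units, tool axes now: [-0.018 -0.016  1.134] turn units [-0.0004 -0.      0.    ]
```

View pics/c7.png

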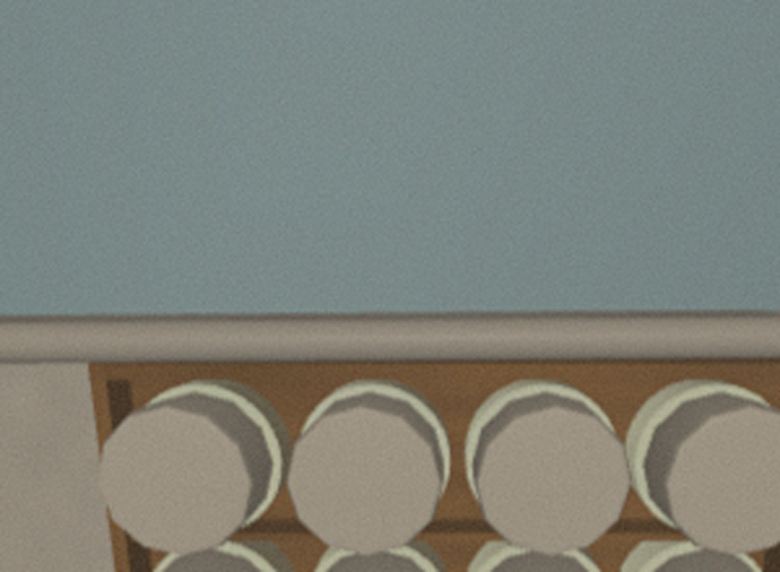

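Request:
step_arm:
  plan:
    - [0, 0, -0.03, 0, 0, 0]
    - [0, 0, 0, 0, 0, 0]

```text
t: 9.32
eef_pos: [0.5717, 0.101, 0.0112]
tool_rot: [-0.499, -0.5, -0.499, 0.501]
contact_force: [-0.1, -4.3, 3.4]
gripper_width: 0.548
```

Request:
step_arm:
  plan:
    - [0, 0, -0.03, 0, 0, 0]
    - [0, 0, 0, 0, 0, 0]

```text
t: 9.57
eef_pos: [0.5717, 0.101, 0.0112]
tool_rot: [-0.5, -0.5, -0.499, 0.501]
contact_force: [0.3, -6.6, 3.4]
gripper_width: 0.554
```

Request:
step_arm:
  plan:
    - [0, 0, -0.05, 0, 0, 0]
    - [0, 0, 0, 0, 0, 0]

```text
t: 9.82
eef_pos: [0.5718, 0.101, 0.0112]
tool_rot: [-0.5, -0.5, -0.498, 0.502]
contact_force: [0.6, -11.3, 5.8]
gripper_width: 0.551
```

Request:
step_arm:
  plan:
    - [0, 0, 0.3, 0, 0, 0]
    - [-0.6, 0, 0.3, 0, 0, 0]
    - [-0.9, 0, 0, 0, 0, 0]
    - [-0.6, 0, 0, 0, 0, 0]
  fingers: 1

```text
t: 10.32
eef_pos: [0.572, 0.0817, 0.0966]
tool_rot: [0.499, 0.501, 0.5, -0.5]
contact_force: [0.9, -0.1, -0.9]
gripper_width: -0.002
```

```bash
python3 plan.py 9 .495 .134 .085 0 3 .495 .134 .014 0
```

```text
t 10.32 pos [0.572  0.0817 0.0966] F [ 0.9 -0.1 -0.9] w -0.002
[[0.03,-0.21,-0.14,-0.028,0.0,0.0],[0.03,-0.19,-0.19,-0.028,0.0,0.0],[0.04,-0.15,-0.21,-0.027,0.0,0.0],[0.03,-0.11,-0.23,-0.028,0.0,0.0],[0.03,-0.08,-0.25,-0.028,0.0,0.0],[0.03,-0.02,-0.25,-0.028,0.0,0.0],[0.04,0.02,-0.26,-0.028,0.0,0.0],[0.03,0.06,-0.25,-0.027,0.0,0.0]]
[[0.03,0.11,-0.24,-0.028,0.0,0.0],[0.59,0.0,0.0,0.0,0.0,0.0],[0.59,0.0,0.0,0.0,0.0,0.0],[0.6,-0.01,0.0,0.0,0.0,0.0]]
```

Request:
step_arm:
  plan:
    - [0.03, -0.21, -0.14, -0.028, 0, 0]
    - [0.03, -0.19, -0.19, -0.028, 0, 0]
    - [0.04, -0.15, -0.21, -0.027, 0, 0]
    - [0.03, -0.11, -0.23, -0.028, 0, 0]
    - [0.03, -0.08, -0.25, -0.028, 0, 0]
    - [0.03, -0.02, -0.25, -0.028, 0, 0]
    - [0.04, 0.02, -0.26, -0.028, 0, 0]
    - [0.03, 0.06, -0.25, -0.027, 0, 0]

```text
t: 11.32
eef_pos: [0.5028, 0.1283, 0.0848]
tool_rot: [0.704, 0.061, 0.705, -0.06]
contact_force: [-0.6, 0.3, 0.1]
gripper_width: 0.006
```

Request:
step_arm:
  plan:
    - [0.03, 0.11, -0.24, -0.028, 0, 0]
    - [0, 0, 0, 0, 0, 0]

```text
t: 11.58
eef_pos: [0.4939, 0.1342, 0.0835]
tool_rot: [0.707, 0.001, 0.707, -0.0]
contact_force: [-0.3, -0.4, -0.1]
gripper_width: -0.004
```

```bash
python3 g.py .495 .134 .014 0; python3 -c "
from h import *
shot('wrist','w4')"
```

```text
t 11.57 pos [0.4939 0.1342 0.0835] yaw -0.12 tool x [-0.001  0.002 -1.   ] F [-0.3 -0.4 -0.1] w -0.004 q7 0.73
shift units, tool axes now: [ 1.739 -0.008  0.03 ] turn units [-0.0003 -0.0001 -0.0003]
```

View pics/w4.png

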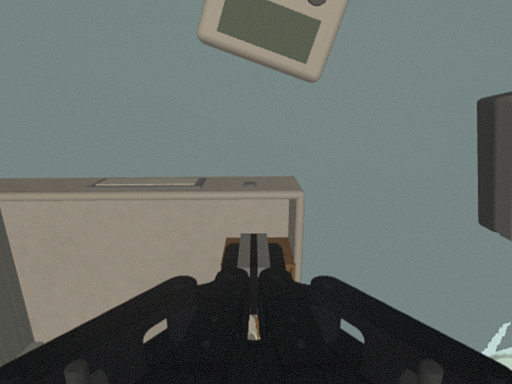

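Request:
step_arm:
  plan:
    - [0.6, 0, 0.03, 0, 0, 0]
    - [0.6, 0, 0, 0, 0, 0]
    - [0.4, 0, 0, 0, 0, 0]
    - [0, 0, 0, 0, 0, 0]

```text
t: 12.12
eef_pos: [0.4954, 0.1328, 0.0189]
tool_rot: [0.706, 0.001, 0.708, -0.002]
contact_force: [0.3, -0.3, -0.1]
gripper_width: -0.002
```

Request:
step_arm:
  plan:
    - [0, 0, 0.2, 0, 0, 0]
    - [0, 0, 0.15, 0, 0, 0]
    - [0, 0, 0.08, 0, 0, 0]

```text
t: 12.5
eef_pos: [0.5133, 0.1331, 0.0202]
tool_rot: [0.707, 0.001, 0.707, -0.001]
contact_force: [-4.9, -0.0, 2.8]
gripper_width: -0.002
```

Request:
step_arm:
  plan:
    - [0, 0, 0.04, 0, 0, 0]
    - [0, 0, 0, 0, 0, 0]

```text
t: 12.75
eef_pos: [0.5144, 0.1331, 0.0197]
tool_rot: [0.707, 0.001, 0.707, -0.001]
contact_force: [-4.1, -0.0, 3.3]
gripper_width: -0.002
```

Request:
step_arm:
  plan:
    - [0, 0, 0.04, 0, 0, 0]
    - [0, 0, 0, 0, 0, 0]

```text
t: 13.0
eef_pos: [0.5161, 0.133, 0.0197]
tool_rot: [0.707, 0.001, 0.707, -0.001]
contact_force: [-3.2, 0.5, 3.6]
gripper_width: -0.0
```

Request:
step_arm:
  plan:
    - [0, 0, 0.04, 0, 0, 0]
    - [0, 0, 0, 0, 0, 0]

```text
t: 13.25
eef_pos: [0.5161, 0.133, 0.0194]
tool_rot: [0.706, 0.0, 0.708, -0.001]
contact_force: [-9.2, -0.5, 7.6]
gripper_width: 0.005
```

Request:
step_arm:
  plan:
    - [0, 0, 0.04, 0, 0, 0]
    - [0, 0, 0, 0, 0, 0]

```text
t: 13.5
eef_pos: [0.5161, 0.133, 0.0192]
tool_rot: [0.705, -0.0, 0.709, -0.001]
contact_force: [-13.1, 0.6, 10.6]
gripper_width: -0.001
```

Request:
step_arm:
  plan:
    - [0, 0, -0.3, 0, 0, 0]
    - [-0.6, 0, -0.1, 0, 0, 0]
    - [-1, 0, 0, 0, 0, 0]
    - [-1, 0, 0, 0, 0, 0]
    - [-1, 0, 0, 0, 0, 0]
  fingers: -0.7

```text
t: 14.12
eef_pos: [0.5043, 0.1327, 0.1652]
tool_rot: [0.708, 0.001, 0.706, -0.001]
contact_force: [0.1, -0.9, 0.0]
gripper_width: 0.851
```

```bash
python3 plan.py 12 .4834 -.3216 .16 -3.3;  python3 -c "
from h import *
shot('wrist','w5');crop('w5',180,150,380,300,4,'c8')"
```

```text
t 14.12 pos [0.5043 0.1327 0.1652] F [ 0.1 -0.9  0. ] w 0.851
[[0.01,-0.95,-0.04,0.001,0.0,0.0],[0.01,-0.94,-0.04,0.0,0.0,0.0],[0.01,-0.95,-0.03,0.001,0.0,0.0],[0.01,-0.95,-0.03,0.001,0.0,0.0],[0.01,-0.94,-0.02,0.001,0.0,0.0],[0.01,-0.95,-0.02,0.0,0.0,0.0],[0.01,-0.95,-0.02,0.001,0.0,0.0],[0.01,-0.95,-0.01,0.001,0.0,0.0]]
[[0.01,-0.94,0.0,0.0,0.0,0.0],[0.02,-0.95,-0.01,0.001,0.0,0.0],[0.01,-0.95,0.0,0.001,0.0,0.0],[0.01,-0.95,0.01,0.001,0.0,0.0]]
```

View pics/w5.png

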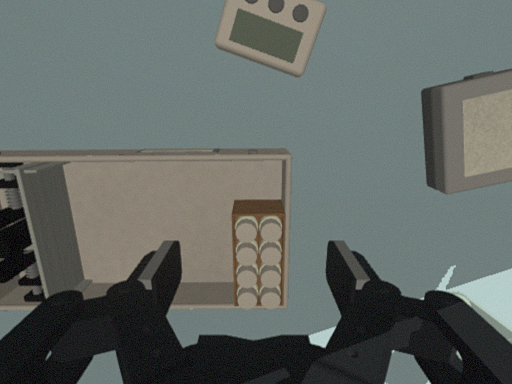

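The first carton stands in the corner at wrist pixels (233-285, 200-307), flush with both walls. Next is carton 2.

Request:
step_arm:
  plan:
    - [0.01, -0.95, -0.04, 0.001, 0, 0]
    - [0.01, -0.94, -0.04, 0, 0, 0]
    - [0.01, -0.95, -0.03, 0.001, 0, 0]
    - [0.01, -0.95, -0.03, 0.001, 0, 0]
    - [0.01, -0.94, -0.02, 0.001, 0, 0]
    - [0.01, -0.95, -0.02, 0, 0, 0]
    - [0.01, -0.95, -0.02, 0.001, 0, 0]
    - [0.01, -0.95, -0.01, 0.001, 0, 0]

```text
t: 15.18
eef_pos: [0.4901, -0.1719, 0.1606]
tool_rot: [0.708, 0.014, 0.706, -0.015]
contact_force: [1.0, -0.5, 0.0]
gripper_width: 0.851
```

Request:
step_arm:
  plan:
    - [0.01, -0.94, 0, 0, 0, 0]
    - [0.02, -0.95, -0.01, 0.001, 0, 0]
    - [0.01, -0.95, 0, 0.001, 0, 0]
    - [0.01, -0.95, 0.01, 0.001, 0, 0]
    - [0, 0, 0, 0, 0, 0]

```text
t: 15.8
eef_pos: [0.482, -0.326, 0.1581]
tool_rot: [0.707, 0.022, 0.706, -0.024]
contact_force: [-0.2, 0.0, -1.0]
gripper_width: 0.85
```

```bash
python3 g.py .4834 -.3216 .012 -3.3; python3 -c "
from h import *
shot('wrist','w6');crop('w6',200,100,350,260,4,'c9')"
```

```text
t 15.8 pos [ 0.482  -0.326   0.1581] yaw -3.75 tool x [ 0.001 -0.002 -1.   ] F [-0.2  0.  -1. ] w 0.85 q7 1.67
shift units, tool axes now: [3.651 0.12  0.025] turn units [-0.0013  0.0001  0.0004]
```

View pics/c9.png

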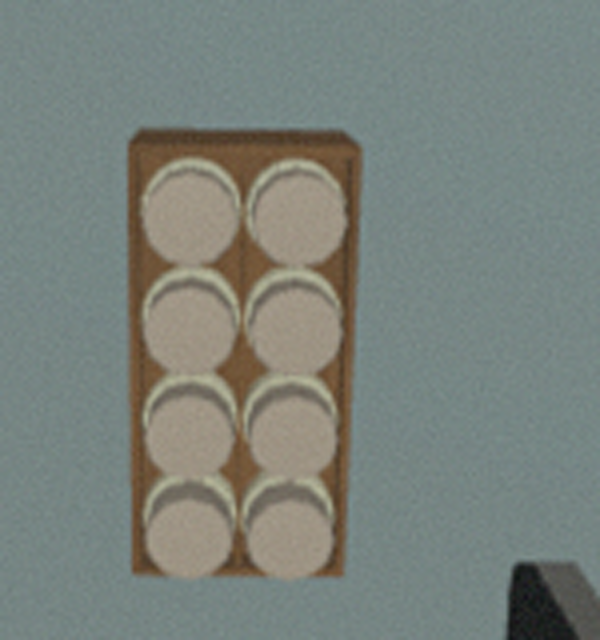

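```bash
python3 - <<'E'
from m import *
s=load('w6')
rep(s,'out',px([(130,143),(361,145),(344,575),(133,573)],200,100,4),.044)
E
python3 g.py .483 -.322 .012 -3.3
```

```text
out [[0.4324, -0.3406], [0.436, -0.2917], [0.5359, -0.2987], [0.5322, -0.3484]] c [ 0.4841 -0.3198] edges [0.0491, 0.1001, 0.0499, 0.1001] ang(deg) of edges [85.81, -4.02, -94.25, 175.53]
t 15.85 pos [ 0.4825 -0.3234  0.1582] yaw -3.58 tool x [ 0.001 -0.001 -1.   ] F [1.2 0.5 0.8] w 0.851 q7 1.67
shift units, tool axes now: [3.655 0.038 0.007] turn units [-0.0008  0.0001  0.0001]
```

Request:
step_arm:
  plan:
    - [0.8, 0.06, 0.02, 0.001, 0, 0]
    - [0.8, 0, 0, 0, 0, 0]
    - [0.8, 0, 0, 0, 0, 0]
    - [0.6, 0, 0, 0, 0, 0]
    - [0.4, 0, 0, 0, 0, 0]
    - [0.2, 0, 0, 0, 0, 0]
    - [0, 0, 0, 0, 0, 0]

```text
t: 16.73
eef_pos: [0.484, -0.3188, 0.0146]
tool_rot: [0.707, 0.023, 0.707, -0.023]
contact_force: [-1.1, 0.2, 0.1]
gripper_width: 0.846
```

Request:
step_arm:
  plan:
    - [0, 0, 0, 0, 0, 0]
    - [0, 0, 0, 0, 0, 0]
    - [0, 0, 0, 0, 0, 0]
    - [0, 0, 0, 0, 0, 0]
    - [0, 0, 0, 0, 0, 0]
  fingers: 1
  force: 25

```text
t: 17.35
eef_pos: [0.4845, -0.3197, 0.0155]
tool_rot: [0.707, 0.023, 0.706, -0.024]
contact_force: [-0.4, -0.6, 6.0]
gripper_width: 0.584
```

Request:
step_arm:
  plan:
    - [-0.2, 0, 0, 0, 0, 0]
    - [-0.4, 0, 0, 0, 0, 0]
    - [-0.7, 0, 0, 0, 0, 0]
    - [-0.8, 0, 0, 0, 0, 0]
    - [-0.7, 0, 0, 0, 0, 0]
    - [-0.2, 0, 0, 0, 0, 0]

```text
t: 18.1
eef_pos: [0.4847, -0.3194, 0.1369]
tool_rot: [0.708, 0.022, 0.706, -0.024]
contact_force: [-0.2, -0.2, -3.0]
gripper_width: 0.581
```

```bash
python3 plan.py 13 .573 .060 .135 0;  python3 -c "
from h import *
shot('scene','s7')"
```

```text
t 18.1 pos [ 0.4847 -0.3194  0.1369] F [-0.2 -0.2 -3. ] w 0.581
[[0.0,0.74,0.12,-0.001,0.0,0.0],[0.01,0.74,0.13,-0.001,0.0,0.0],[0.0,0.74,0.13,0.0,0.0,0.0],[0.0,0.73,0.13,-0.001,0.0,0.0],[0.0,0.74,0.14,-0.001,0.0,0.0],[0.01,0.74,0.14,-0.001,0.0,0.0],[0.0,0.73,0.14,-0.001,0.0,0.0],[0.0,0.73,0.15,0.0,0.0,0.0]]
[[0.0,0.74,0.15,-0.001,0.0,0.0],[0.01,0.73,0.15,-0.001,0.0,0.0],[0.0,0.73,0.16,-0.001,0.0,0.0],[0.0,0.74,0.17,-0.001,0.0,0.0],[0.01,0.73,0.16,0.0,0.0,0.0]]
```

View pics/s7.png

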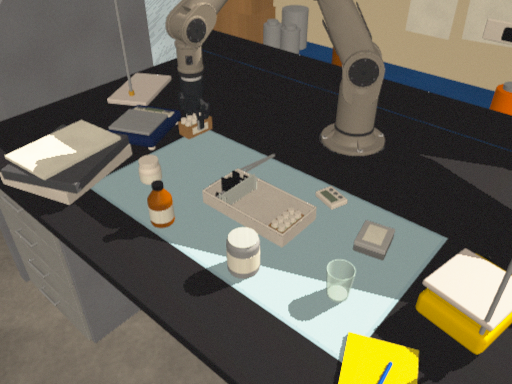

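The carton is lifted level in the gripper at about (195,125), with a load of 3 N. Carton 1 shows in the corner at (288,220).

Request:
step_arm:
  plan:
    - [0, 0.4, 0.06, -0.001, 0, 0]
    - [0, 0.74, 0.13, -0.001, 0, 0]
    - [0, 0.74, 0.13, 0, 0, 0]
    - [0, 0.74, 0.13, -0.001, 0, 0]
    - [0, 0.74, 0.14, -0.001, 0, 0]
    - [0, 0.74, 0.14, -0.001, 0, 0]
    - [0, 0.74, 0.14, -0.001, 0, 0]
    - [0, 0.74, 0.15, 0, 0, 0]

```text
t: 19.15
eef_pos: [0.5338, -0.0955, 0.1331]
tool_rot: [0.706, 0.01, 0.708, -0.009]
contact_force: [0.2, -0.4, -3.3]
gripper_width: 0.576
```

Request:
step_arm:
  plan:
    - [0, 0.74, 0.15, -0.001, 0, 0]
    - [0, 0.74, 0.15, -0.001, 0, 0]
    - [0, 0.74, 0.16, -0.001, 0, 0]
    - [0, 0.74, 0.16, -0.001, 0, 0]
    - [0, 0.6, 0.15, 0, 0, 0]
    - [0, 0.44, 0.1, 0, 0, 0]
    - [0, 0, 0, 0, 0, 0]

```text
t: 20.02
eef_pos: [0.5712, 0.0636, 0.1339]
tool_rot: [0.707, 0.0, 0.708, 0.001]
contact_force: [1.1, -0.6, -1.9]
gripper_width: 0.581
```

```bash
python3 g.py .573 .060 .02 0; python3 -c "
from h import *
shot('wrist','w8');shot('scene','s8');crop('s8',190,130,330,250,5,'c10')"
```

```text
t 20.02 pos [0.5712 0.0636 0.1339] yaw 0.04 tool x [-0.001  0.001 -1.   ] F [ 1.1 -0.6 -1.9] w 0.581 q7 0.98
shift units, tool axes now: [ 2.848 -0.092  0.048] turn units [ 0.0001 -0.0002 -0.0001]
```

View pics/w8.png

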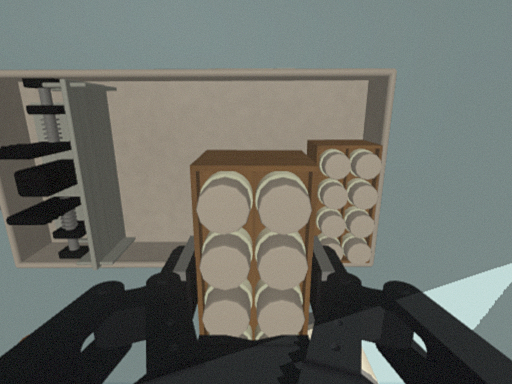

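View pics/c10.png

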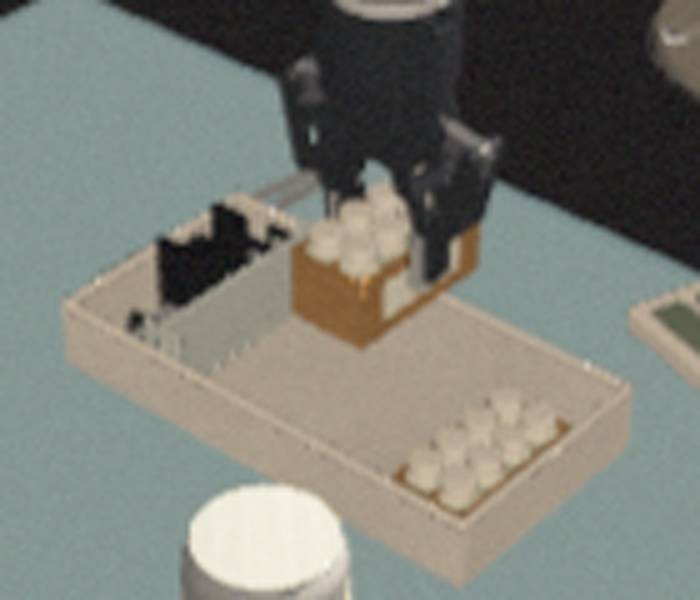

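Request:
step_arm:
  plan:
    - [0.4, -0.1, 0.03, 0, 0, 0]
    - [0.6, -0.08, 0, 0, 0, 0]
    - [0.6, 0, 0, 0, 0, 0]
    - [0.5, 0, 0, 0, 0, 0]
    - [0.3, 0, 0, 0, 0, 0]
    - [0.2, 0, 0, 0, 0, 0]
    - [0.1, 0, 0, 0, 0, 0]
    - [0, 0, 0, 0, 0, 0]

```text
t: 21.12
eef_pos: [0.5733, 0.0544, 0.0267]
tool_rot: [0.707, 0.001, 0.707, -0.001]
contact_force: [-0.4, 0.2, -2.5]
gripper_width: 0.582
```

Request:
step_arm:
  plan:
    - [0.07, 0, 0, 0, 0, 0]
    - [0.06, 0, 0, 0, 0, 0]
    - [0, 0, 0, 0, 0, 0]

```text
t: 21.5
eef_pos: [0.573, 0.0542, 0.0212]
tool_rot: [0.707, 0.001, 0.707, -0.001]
contact_force: [0.6, -0.4, -2.6]
gripper_width: 0.58
```

Request:
step_arm:
  plan:
    - [0.03, 0, 0, 0, 0, 0]
    - [0, 0, 0, 0, 0, 0]

```text
t: 21.75
eef_pos: [0.573, 0.0542, 0.02]
tool_rot: [0.707, 0.001, 0.707, -0.001]
contact_force: [-0.6, 0.2, -1.8]
gripper_width: 0.579
```

Request:
step_arm:
  plan:
    - [0.02, 0, 0, 0, 0, 0]
    - [0, 0, 0, 0, 0, 0]

```text
t: 22.0
eef_pos: [0.5731, 0.0543, 0.0196]
tool_rot: [0.707, 0.001, 0.707, -0.001]
contact_force: [-1.4, 0.5, 1.7]
gripper_width: 0.577
```

Request:
step_arm:
  plan:
    - [0, 0, 0, 0, 0, 0]
    - [0, 0, 0, 0, 0, 0]
    - [-0.2, 0, 0, 0, 0, 0]
    - [-0.6, 0, 0, 0, 0, 0]
    - [-0.9, 0, 0, 0, 0, 0]
  fingers: -0.4

```text
t: 22.62
eef_pos: [0.5724, 0.0542, 0.0877]
tool_rot: [0.707, 0.001, 0.708, -0.001]
contact_force: [0.0, -0.5, 0.6]
gripper_width: 0.702
```

```bash
python3 plan.py 9 .571 .004 .10 -90 3 .571 .004 .012 -90
```

```text
t 22.62 pos [0.5724 0.0542 0.0877] F [ 0.  -0.5  0.6] w 0.702
[[-0.03,-0.14,0.0,0.028,0.0,0.0],[-0.04,-0.14,0.02,0.027,0.0,0.0],[-0.03,-0.13,0.04,0.028,0.0,0.0],[-0.04,-0.12,0.07,0.028,0.0,0.0],[-0.03,-0.11,0.08,0.028,0.0,0.0],[-0.03,-0.1,0.11,0.027,0.0,0.0],[-0.04,-0.07,0.12,0.028,0.0,0.0],[-0.03,-0.05,0.13,0.028,0.0,0.0]]
[[-0.04,-0.03,0.13,0.028,0.0,0.0],[0.73,0.0,0.0,0.0,0.0,0.0],[0.74,0.0,0.0,0.0,0.0,0.0],[0.73,0.01,0.0,0.0,0.0,0.0]]
```

Request:
step_arm:
  plan:
    - [-0.05, -0.14, 0, 0.028, 0, 0]
    - [-0.05, -0.14, 0.02, 0.027, 0, 0]
    - [-0.04, -0.13, 0.04, 0.028, 0, 0]
    - [-0.04, -0.12, 0.07, 0.028, 0, 0]
    - [-0.03, -0.11, 0.08, 0.028, 0, 0]
    - [-0.03, -0.1, 0.11, 0.027, 0, 0]
    - [-0.04, -0.07, 0.12, 0.028, 0, 0]
    - [-0.03, -0.05, 0.13, 0.028, 0, 0]
  fingers: -0.1

```text
t: 23.62
eef_pos: [0.572, 0.0096, 0.1004]
tool_rot: [0.54, 0.457, 0.54, -0.456]
contact_force: [0.7, -0.6, -0.7]
gripper_width: 0.551
```

Request:
step_arm:
  plan:
    - [0, -0.03, 0.13, 0.028, 0, 0]
    - [0, 0, 0, 0, 0, 0]

```text
t: 23.88
eef_pos: [0.5717, 0.004, 0.1002]
tool_rot: [0.5, 0.5, 0.499, -0.5]
contact_force: [-0.3, 0.0, -0.3]
gripper_width: 0.552
```

```bash
python3 g.py .571 .004 .012 -90; python3 -c "
from h import *
shot('wrist','w9')"
```

```text
t 23.88 pos [0.5717 0.004  0.1002] yaw -90.08 tool x [ 0.001 -0.    -1.   ] F [-0.3  0.  -0.3] w 0.552 q7 -0.31
shift units, tool axes now: [ 2.206 -0.02   0.   ] turn units [-0.0002  0.0001 -0.0001]
```

View pics/w9.png

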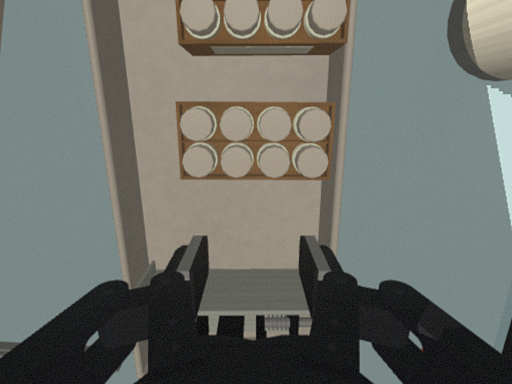

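Carton 2 stands square at wrist pixels (178-334, 102-180), and carton 1 is behind it. I'll push it over to carton 1.

Request:
step_arm:
  plan:
    - [0.8, 0, 0, 0, 0, 0]
    - [0.8, 0, 0, 0, 0, 0]
    - [0.6, 0, 0, 0, 0, 0]
    - [0, 0, -0.25, 0, 0, 0]
    - [0, 0, -0.2, 0, 0, 0]
    - [0, 0, -0.2, 0, 0, 0]
    - [0, 0, -0.2, 0, 0, 0]
    - [0, 0, -0.15, 0, 0, 0]

```text
t: 24.92
eef_pos: [0.5723, 0.0442, 0.0125]
tool_rot: [0.5, 0.501, 0.499, -0.5]
contact_force: [0.2, -4.2, 2.2]
gripper_width: 0.551
```

Request:
step_arm:
  plan:
    - [0, 0, -0.05, 0, 0, 0]
    - [0, 0, -0.04, 0, 0, 0]

```text
t: 25.18
eef_pos: [0.572, 0.0474, 0.0119]
tool_rot: [0.499, 0.501, 0.499, -0.501]
contact_force: [0.6, -2.8, 2.9]
gripper_width: 0.544
```

Request:
step_arm:
  plan:
    - [0, 0, -0.05, 0, 0, 0]
    - [0, 0, 0, 0, 0, 0]

```text
t: 25.42
eef_pos: [0.5717, 0.05, 0.0117]
tool_rot: [0.499, 0.501, 0.499, -0.501]
contact_force: [0.6, -2.2, 0.9]
gripper_width: 0.55
```

Request:
step_arm:
  plan:
    - [0, 0, -0.04, 0, 0, 0]
    - [0, 0, 0, 0, 0, 0]

```text
t: 25.68
eef_pos: [0.5717, 0.0511, 0.0117]
tool_rot: [-0.499, -0.5, -0.499, 0.501]
contact_force: [0.1, -4.4, 2.4]
gripper_width: 0.55
```

Request:
step_arm:
  plan:
    - [0, 0, -0.04, 0, 0, 0]
    - [0, 0, 0, 0, 0, 0]

```text
t: 25.92
eef_pos: [0.5716, 0.051, 0.0117]
tool_rot: [-0.5, -0.5, -0.499, 0.502]
contact_force: [0.8, -7.5, 3.3]
gripper_width: 0.554
```

Request:
step_arm:
  plan:
    - [0, 0, -0.04, 0, 0, 0]
    - [0, 0, 0.3, 0, 0, 0]
    - [-0.6, 0, 0.3, 0, 0, 0]
    - [-0.9, 0, 0, 0, 0, 0]
    - [-0.6, 0, 0, 0, 0, 0]
  fingers: -0.1

```text
t: 26.55
eef_pos: [0.5717, 0.0316, 0.0969]
tool_rot: [0.499, 0.501, 0.5, -0.5]
contact_force: [0.5, 0.5, -1.1]
gripper_width: 0.549
```

```bash
python3 plan.py 9 .495 .087 .085 0
```

```text
t 26.55 pos [0.5717 0.0316 0.0969] F [ 0.5  0.5 -1.1] w 0.549
[[0.03,-0.21,-0.15,-0.028,0.0,0.0],[0.04,-0.19,-0.19,-0.028,0.0,0.0],[0.03,-0.14,-0.22,-0.027,0.0,0.0],[0.03,-0.11,-0.24,-0.028,0.0,0.0],[0.04,-0.07,-0.25,-0.028,0.0,0.0],[0.03,-0.02,-0.27,-0.028,0.0,0.0],[0.03,0.03,-0.26,-0.028,0.0,0.0],[0.04,0.07,-0.25,-0.027,0.0,0.0]]
[[0.03,0.11,-0.24,-0.028,0.0,0.0]]
```

Request:
step_arm:
  plan:
    - [0.03, -0.21, -0.15, -0.028, 0, 0]
    - [0.04, -0.19, -0.19, -0.028, 0, 0]
    - [0.03, -0.14, -0.22, -0.027, 0, 0]
    - [0.03, -0.11, -0.24, -0.028, 0, 0]
    - [0.04, -0.07, -0.25, -0.028, 0, 0]
    - [0.03, -0.02, -0.27, -0.028, 0, 0]
    - [0.03, 0.03, -0.26, -0.028, 0, 0]
    - [0.04, 0.07, -0.25, -0.027, 0, 0]
  fingers: 1

```text
t: 27.55
eef_pos: [0.5026, 0.081, 0.0848]
tool_rot: [0.704, 0.061, 0.705, -0.06]
contact_force: [-0.1, -0.0, -0.4]
gripper_width: -0.001
```

Request:
step_arm:
  plan:
    - [0.03, 0.11, -0.24, -0.028, 0, 0]
    - [0, 0, 0, 0, 0, 0]

```text
t: 27.8
eef_pos: [0.4937, 0.0869, 0.0835]
tool_rot: [0.707, 0.001, 0.708, -0.0]
contact_force: [0.4, -0.6, -0.5]
gripper_width: 0.002
```

Request:
step_arm:
  plan:
    - [0.6, 0, 0.03, 0, 0, 0]
    - [0.6, 0, 0, 0, 0, 0]
    - [0.4, 0, 0, 0, 0, 0]
    - [0, 0, 0, 0, 0, 0]

```text
t: 28.3
eef_pos: [0.4953, 0.0858, 0.0188]
tool_rot: [0.706, 0.001, 0.708, -0.001]
contact_force: [0.6, 0.2, 0.6]
gripper_width: 0.001
```

Request:
step_arm:
  plan:
    - [0, 0, 0.2, 0, 0, 0]
    - [0, 0, 0.15, 0, 0, 0]
    - [0, 0, 0.08, 0, 0, 0]

```text
t: 28.68
eef_pos: [0.5135, 0.0859, 0.0202]
tool_rot: [0.707, 0.001, 0.707, -0.001]
contact_force: [-3.3, 1.1, 2.7]
gripper_width: 0.002
```

Request:
step_arm:
  plan:
    - [0, 0, 0.05, 0, 0, 0]
    - [0, 0, 0, 0, 0, 0]

```text
t: 28.92
eef_pos: [0.515, 0.0858, 0.0197]
tool_rot: [0.707, 0.001, 0.707, -0.001]
contact_force: [-1.9, 0.8, 2.1]
gripper_width: -0.0
```

Request:
step_arm:
  plan:
    - [0, 0, 0.04, 0, 0, 0]
    - [0, 0, 0, 0, 0, 0]

```text
t: 29.18
eef_pos: [0.5164, 0.0858, 0.0196]
tool_rot: [0.707, 0.001, 0.707, -0.001]
contact_force: [-4.1, -0.9, 2.6]
gripper_width: -0.004
```

Request:
step_arm:
  plan:
    - [0, 0, 0.04, 0, 0, 0]
    - [0, 0, 0, 0, 0, 0]

```text
t: 29.42
eef_pos: [0.5164, 0.0858, 0.0194]
tool_rot: [0.706, 0.0, 0.708, -0.001]
contact_force: [-8.9, 0.1, 6.8]
gripper_width: 0.001
```

Request:
step_arm:
  plan:
    - [0, 0, 0.03, 0, 0, 0]
    - [0, 0, 0, 0, 0, 0]

```text
t: 29.68
eef_pos: [0.5163, 0.0857, 0.0192]
tool_rot: [0.705, -0.0, 0.709, -0.001]
contact_force: [-11.6, 0.4, 9.6]
gripper_width: 0.004
```

Request:
step_arm:
  plan:
    - [0, 0, -0.3, 0, 0, 0]
    - [-0.6, 0, -0.1, 0, 0, 0]
    - [-1, 0, 0, 0, 0, 0]
    - [-0.8, -0.3, 0, 0.02, 0, 0]
    - [-0.3, -0.6, 0, 0.028, 0, 0]
    - [0, -0.7, 0, 0.028, 0, 0]
    - [0, -0.7, 0, 0.028, 0, 0]
  fingers: -0.6

```text
t: 30.55
eef_pos: [0.48, -0.0026, 0.1283]
tool_rot: [0.67, 0.23, 0.668, -0.23]
contact_force: [0.2, 0.8, -0.1]
gripper_width: 0.803
```

```bash
python3 plan.py 6 .552 -.1 .14 -90;  python3 -c "
from h import *
shot('wrist','w10');shot('scene','s10');crop('s10',190,130,330,250,5,'c11')
shot('top','t10');crop('t10',172,145,332,235,5,'c12')"
```

```text
t 30.55 pos [ 0.48   -0.0026  0.1283] F [ 0.2  0.8 -0.1] w 0.803
[[-0.05,-0.14,0.49,0.024,0.0,0.0],[-0.05,-0.06,0.5,0.024,0.0,0.0],[-0.04,0.02,0.5,0.024,0.0,0.0],[-0.05,0.09,0.5,0.024,0.0,0.0],[-0.05,0.16,0.47,0.024,0.0,-0.001],[-0.05,0.24,0.45,0.025,0.0,0.0]]
```

View pics/c11.png

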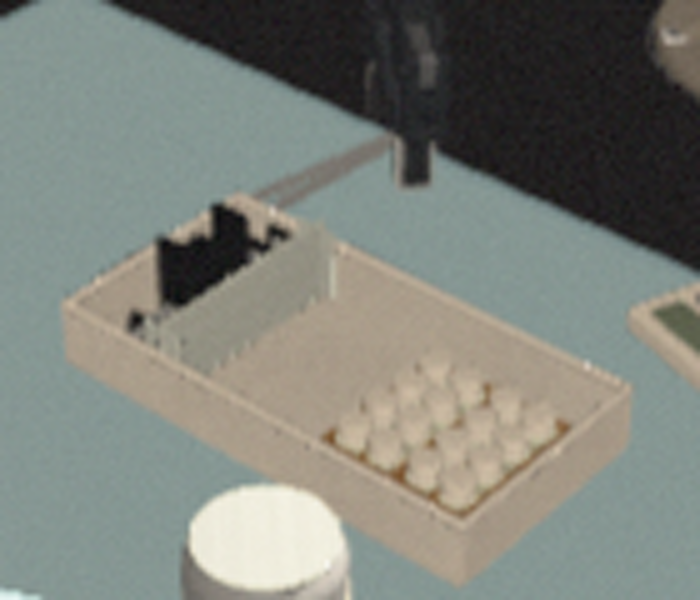

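View pics/c12.png

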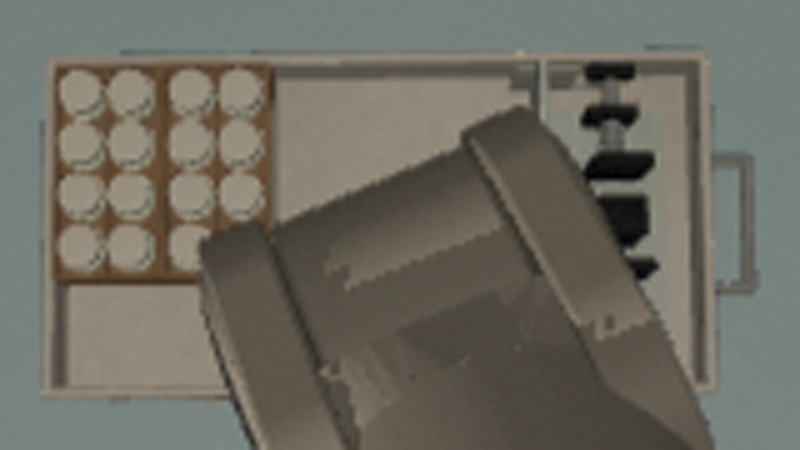

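View pics/w10.png

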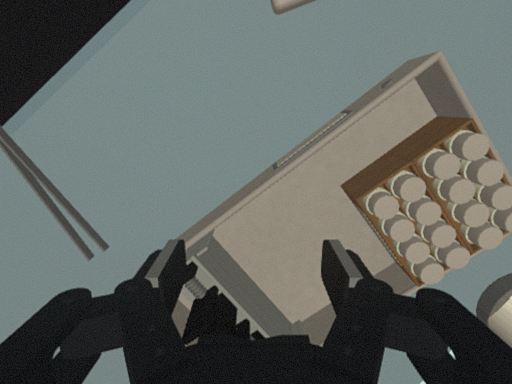

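Request:
step_arm:
  plan:
    - [-0.1, -0.14, 0.49, 0.024, 0, 0]
    - [-0.1, -0.06, 0.5, 0.024, 0, 0]
    - [-0.1, 0.02, 0.5, 0.024, 0, 0]
    - [-0.1, 0.09, 0.5, 0.024, 0, 0]
    - [-0.1, 0.16, 0.47, 0.024, 0, 0]
    - [-0.1, 0.24, 0.45, 0.025, 0, 0]
    - [0, 0, 0, 0, 0, 0]

```text
t: 31.58
eef_pos: [0.5534, -0.0986, 0.152]
tool_rot: [0.502, 0.499, 0.501, -0.498]
contact_force: [-0.6, 1.3, -0.3]
gripper_width: 0.8
```

```bash
python3 -c "
from h import *
shot('wrist','w11')"; python3 g.py .552 -.1 .05 -90
```

```text
t 31.62 pos [ 0.5525 -0.0976  0.1516] yaw -89.52 tool x [ 0.001  0.    -1.   ] F [-0.7  1.2  0.4] w 0.802 q7 -0.1
shift units, tool axes now: [ 2.541 -0.014  0.062] turn units [ 0.0013 -0.     -0.0001]
```

View pics/w11.png

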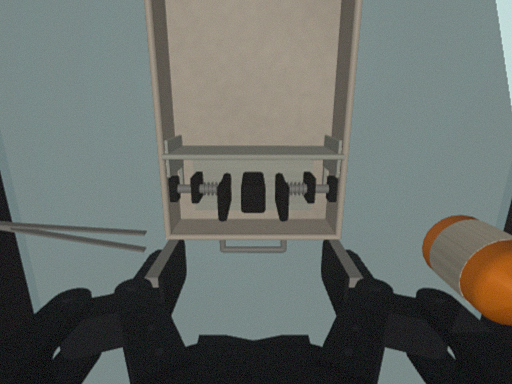

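```bash
python3 -c "
from h import *
crop('w11',150,130,360,250,3.8,'c13')"
```

```text
(no output)
```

View pics/c13.png

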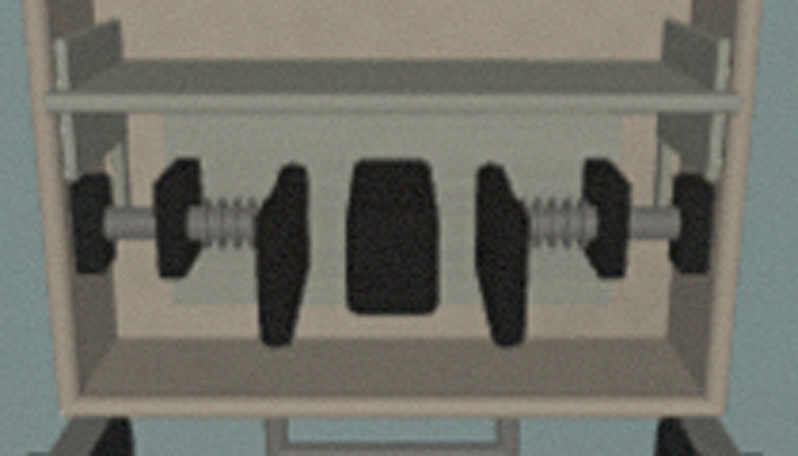

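Run:
```python
from m import *
s=load('w11')
for n,p,z in [('grips',[(277,278),(506,278),(277,345),(506,345)],.080),('platefront',[(45,95),(740,95)],.064),('outer',[(256,300),(528,300)],.080),('traynear/far',[(62,412),(724,412)],.045)]:
    print(n,[np.round(atz(s,u,v,z),4).tolist() for u,v in px(p,150,130,3.8)])
```

```text
grips [[0.5304, -0.0963, 0.08], [0.5761, -0.0961, 0.08], [0.5301, -0.1106, 0.08], [0.5766, -0.1104, 0.08]]
platefront [[0.4822, -0.0624, 0.064], [0.6245, -0.0616, 0.064]]
outer [[0.5261, -0.101, 0.08], [0.5807, -0.1007, 0.08]]
traynear/far [[0.4744, -0.1418, 0.045], [0.6336, -0.141, 0.045]]
```

Request:
step_arm:
  plan:
    - [0.8, 0.02, 0.01, 0.001, 0, 0]
    - [0.8, 0, 0, 0, 0, 0]
    - [0.6, 0, 0, 0, 0, 0]
    - [0.3, 0, 0, 0, 0, 0]
    - [0.1, 0, 0, 0, 0, 0]
    - [0, 0, 0, 0, 0, 0]

```text
t: 32.38
eef_pos: [0.553, -0.0984, 0.0482]
tool_rot: [0.5, 0.501, 0.499, -0.5]
contact_force: [0.0, 0.4, 0.1]
gripper_width: 0.801
```

```bash
python3 -c "
from h import *
shot('scene','s12');crop('s12',190,130,330,250,5,'c14')"; python3 g.py .553 -.098 .048 -90
```

```text
t 32.42 pos [ 0.5532 -0.0986  0.0484] yaw -90.11 tool x [ 0.001 -0.    -1.   ] F [ 0.6 -0.3  0.4] w 0.794 q7 -0.18
shift units, tool axes now: [ 0.011 -0.006 -0.016] turn units [-0.0003  0.     -0.0002]
```

View pics/c14.png

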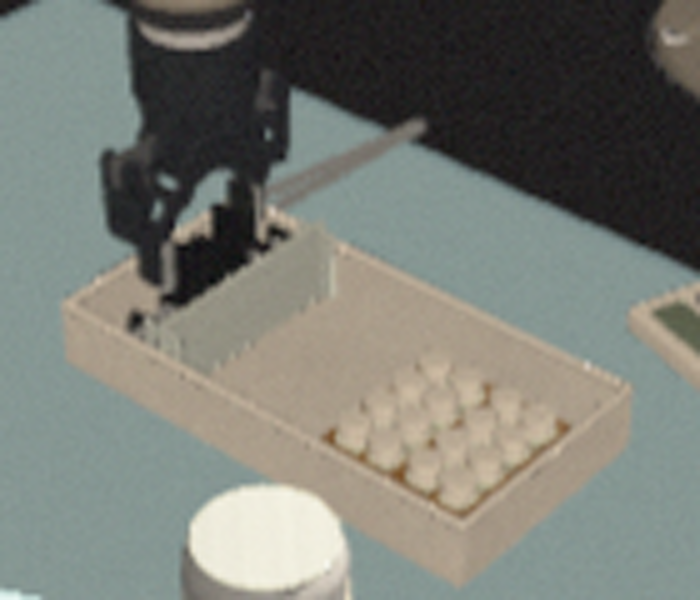

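The fingers straddle both grips, so I'll squeeze them together.

Request:
step_arm:
  plan:
    - [0, 0, 0, 0, 0, 0]
    - [0, 0, 0, 0, 0, 0]
    - [0, 0, 0, 0, 0, 0]
    - [0, 0, 0, 0, 0, 0]
    - [0, 0, 0, 0, 0, 0]
    - [0, 0, 0, 0, 0, 0]
  fingers: 1
  force: 40

```text
t: 33.17
eef_pos: [0.5534, -0.0992, 0.0506]
tool_rot: [-0.5, -0.501, -0.499, 0.501]
contact_force: [-6.7, -0.2, 23.2]
gripper_width: 0.408
```

```bash
python3 -c "
from h import *
shot('scene','s13');crop('s13',190,130,330,250,5,'c15');shot('wrist','w13')"; python3 g.py .553 -.098 .048 -90
```

```text
t 33.27 pos [ 0.5534 -0.0991  0.0507] yaw -90.13 tool x [ 0.002 -0.002 -1.   ] F [-7.6  0.1 21.8] w 0.415 q7 -0.18
shift units, tool axes now: [ 0.066 -0.01  -0.029] turn units [-0.0003  0.0003 -0.0003]
```

View pics/c15.png

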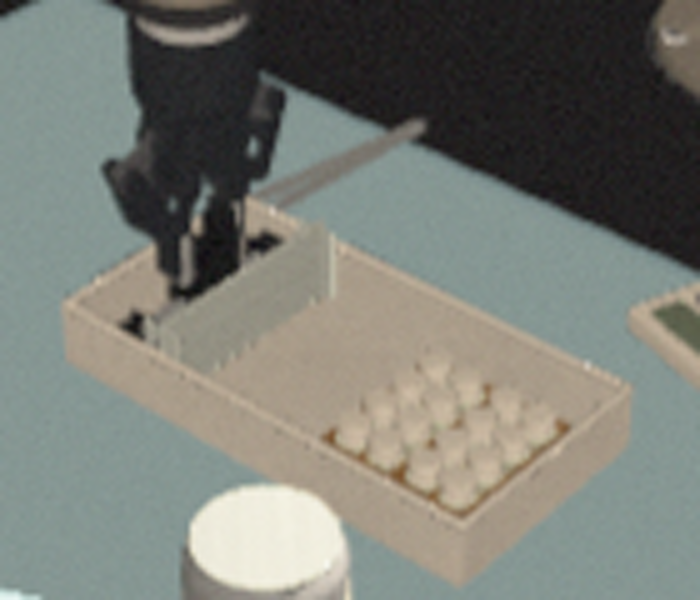

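View pics/w13.png

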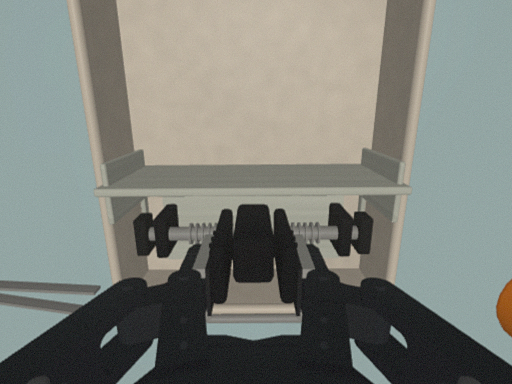

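Request:
step_arm:
  plan:
    - [-0.06, -0.02, 0, 0, 0, 0]
    - [0, 0, -0.1, 0, 0, 0]
    - [0, 0, -0.1, 0, 0, 0]
    - [0, 0, 0, 0, 0, 0]

```text
t: 33.78
eef_pos: [0.5532, -0.0898, 0.051]
tool_rot: [0.5, 0.501, 0.499, -0.5]
contact_force: [1.5, 0.6, 6.5]
gripper_width: 0.407
```

Request:
step_arm:
  plan:
    - [0, 0, -0.2, 0, 0, 0]
    - [0, 0, -0.35, 0, 0, 0]
    - [0, 0, -0.4, 0, 0, 0]
    - [0, 0, -0.4, 0, 0, 0]
    - [0, 0, -0.35, 0, 0, 0]
    - [0, 0, -0.3, 0, 0, 0]
    - [0, 0, -0.2, 0, 0, 0]
    - [0, 0, -0.1, 0, 0, 0]

```text
t: 34.78
eef_pos: [0.5528, 0.0023, 0.051]
tool_rot: [0.5, 0.501, 0.499, -0.5]
contact_force: [0.3, -0.5, 8.1]
gripper_width: 0.404
```

```bash
python3 -c "
from h import *
shot('scene','s14');crop('s14',190,130,330,250,5,'c16');shot('wrist','w14')"; python3 g.py .553 .026 .048 -90
```

```text
t 34.88 pos [0.5528 0.0026 0.0509] yaw -90.07 tool x [ 0.001  0.001 -1.   ] F [0.1 1.3 8.2] w 0.4 q7 -0.37
shift units, tool axes now: [ 0.074  0.005 -0.584] turn units [-0.0002 -0.0001 -0.0002]
```

View pics/c16.png

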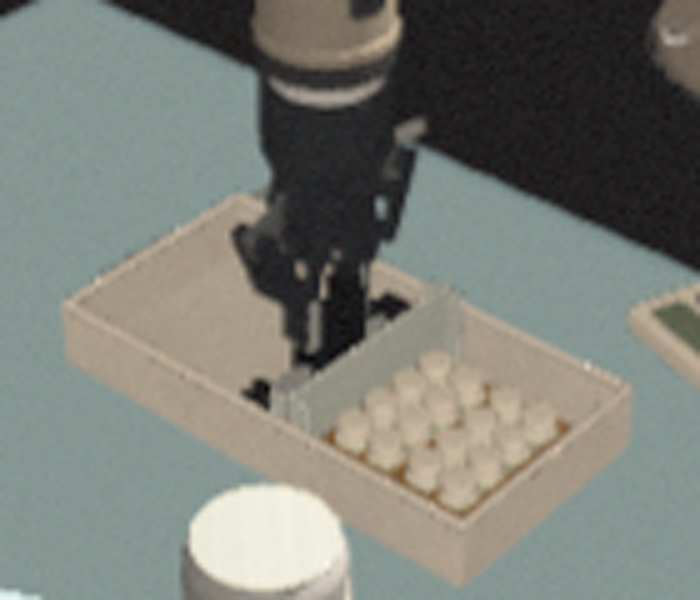

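View pics/w14.png

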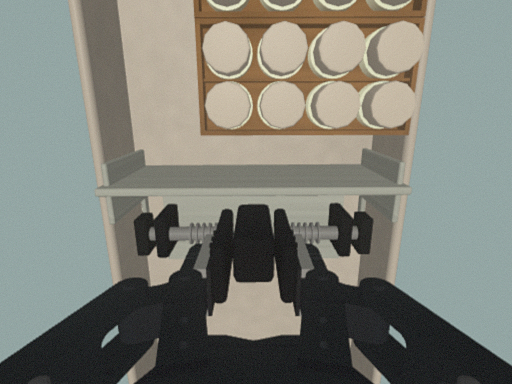

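The follower slides freely with the arm, and its front still stands short of the carton. I'll approach slowly.

Request:
step_arm:
  plan:
    - [0, 0, -0.15, 0, 0, 0]
    - [0, 0, -0.13, 0, 0, 0]
    - [0, 0, -0.08, 0, 0, 0]
    - [0, 0, -0.05, 0, 0, 0]
    - [0, 0, 0, 0, 0, 0]

```text
t: 35.5
eef_pos: [0.5527, 0.0186, 0.051]
tool_rot: [0.5, 0.501, 0.499, -0.5]
contact_force: [-0.4, 0.8, 7.4]
gripper_width: 0.405
```

Request:
step_arm:
  plan:
    - [0, 0, -0.04, 0, 0, 0]
    - [0, 0, -0.03, 0, 0, 0]

```text
t: 35.75
eef_pos: [0.5527, 0.0209, 0.051]
tool_rot: [0.5, 0.501, 0.499, -0.5]
contact_force: [0.1, -0.6, 8.4]
gripper_width: 0.406
```

Request:
step_arm:
  plan:
    - [0, 0, -0.03, 0, 0, 0]
    - [0, 0, -0.02, 0, 0, 0]

```text
t: 36.0
eef_pos: [0.5527, 0.0229, 0.0509]
tool_rot: [0.5, 0.501, 0.499, -0.5]
contact_force: [-0.4, -0.4, 8.8]
gripper_width: 0.404
```

Request:
step_arm:
  plan:
    - [0, 0, -0.03, 0, 0, 0]
    - [0, 0, 0, 0, 0, 0]

```text
t: 36.25
eef_pos: [0.5527, 0.0243, 0.051]
tool_rot: [0.5, 0.501, 0.499, -0.5]
contact_force: [-0.7, -0.8, 8.7]
gripper_width: 0.404
```

Request:
step_arm:
  plan:
    - [0, 0, -0.03, 0, 0, 0]
    - [0, 0, 0, 0, 0, 0]

```text
t: 36.5
eef_pos: [0.5527, 0.025, 0.051]
tool_rot: [0.5, 0.501, 0.499, -0.5]
contact_force: [-0.9, -1.7, 8.1]
gripper_width: 0.409
```

Request:
step_arm:
  plan:
    - [0, 0, -0.03, 0, 0, 0]
    - [0, 0, 0, 0, 0, 0]

```text
t: 36.75
eef_pos: [0.5527, 0.0251, 0.051]
tool_rot: [-0.5, -0.501, -0.499, 0.501]
contact_force: [-0.1, -3.5, 9.6]
gripper_width: 0.405
```

Request:
step_arm:
  plan:
    - [0, 0, -0.03, 0, 0, 0]
    - [0, 0, 0, 0, 0, 0]
    - [0, 0, 0, 0, 0, 0]

```text
t: 37.12
eef_pos: [0.5527, 0.0251, 0.051]
tool_rot: [-0.5, -0.5, -0.498, 0.502]
contact_force: [-0.9, -6.7, 10.4]
gripper_width: 0.404
```

```bash
python3 -c "
from h import *
shot('wrist','w15')"; python3 g.py .553 .025 .051 -90
```

```text
t 37.17 pos [0.5527 0.0251 0.051 ] yaw -90.22 tool x [ 0.001 -0.003 -1.   ] F [-0.3 -7.1 11.5] w 0.403 q7 -0.41
shift units, tool axes now: [0.    0.008 0.004] turn units [-0.0006  0.0005 -0.0001]
```

View pics/w15.png

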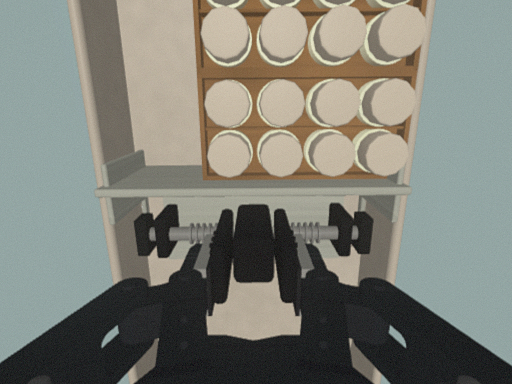

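Request:
step_arm:
  plan:
    - [0, 0, 0, 0, 0, 0]
    - [0, 0, 0, 0, 0, 0]
    - [0, 0, 0, 0, 0, 0]
    - [0, 0, 0, 0, 0, 0]
  fingers: -0.55

```text
t: 37.67
eef_pos: [0.5519, 0.0279, 0.0501]
tool_rot: [0.499, 0.5, 0.5, -0.5]
contact_force: [-0.6, 0.4, 0.3]
gripper_width: 0.774
```

Request:
step_arm:
  plan:
    - [-0.2, 0, 0.03, 0, 0, 0]
    - [-0.5, 0, 0, 0, 0, 0]
    - [-0.9, 0, 0, 0, 0, 0]
    - [-1, 0, 0.5, 0, 0, 0]
    - [-0.8, 0, 1, 0, 0, 0]
    - [0, 0, 1, 0, 0, 0]
    - [0, 0, 1, 0, 0, 0]
    - [0, 0, 1, 0, 0, 0]

```text
t: 38.67
eef_pos: [0.5516, -0.1552, 0.187]
tool_rot: [0.5, 0.501, 0.499, -0.5]
contact_force: [-0.4, -0.1, -0.7]
gripper_width: 0.776
```

Request:
step_arm:
  plan:
    - [0, -0.3, 1, 0, 0, 0]
    - [0, -0.5, 1, 0, 0, 0]
    - [0, -0.5, 1, 0, 0, 0]
    - [0, -0.5, 1, 0, 0, 0]
    - [0, 0, 0.5, 0, 0, 0]
    - [0, 0, 0, 0, 0, 0]

```text
t: 39.42
eef_pos: [0.4795, -0.3348, 0.1865]
tool_rot: [0.499, 0.501, 0.499, -0.501]
contact_force: [-0.5, 1.1, -0.7]
gripper_width: 0.779
```

```bash
python3 -c "
from h import *
shot('top','t16');crop('t16',172,145,332,235,5,'c17');shot('scene','s16');crop('s16',190,130,330,250,5,'c18')"; python3 g.py .553 .025 .051 -90
```

```text
t 39.52 pos [ 0.4804 -0.3319  0.1862] yaw -90.03 tool x [ 0.001  0.001 -1.   ] F [0.5 0.6 0.1] w 0.774 q7 0.39
shift units, tool axes now: [ 3.392  1.809 -8.92 ] turn units [-0.0001 -0.0002 -0.0001]
```

View pics/t16.png

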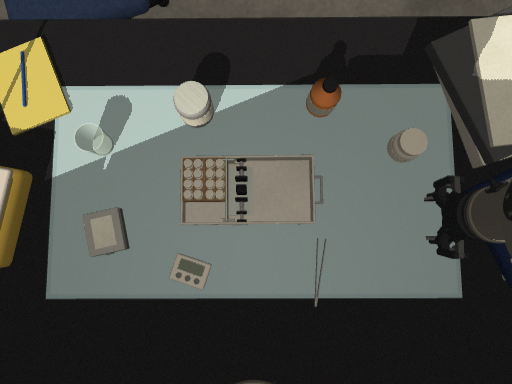

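View pics/c17.png

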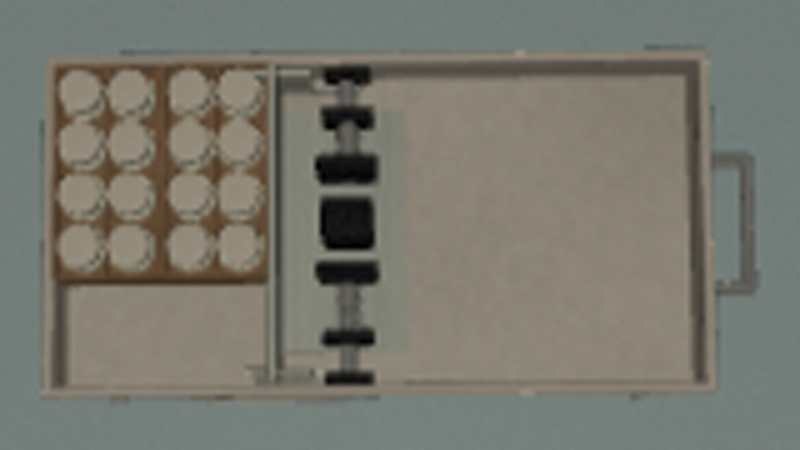

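View pics/c18.png

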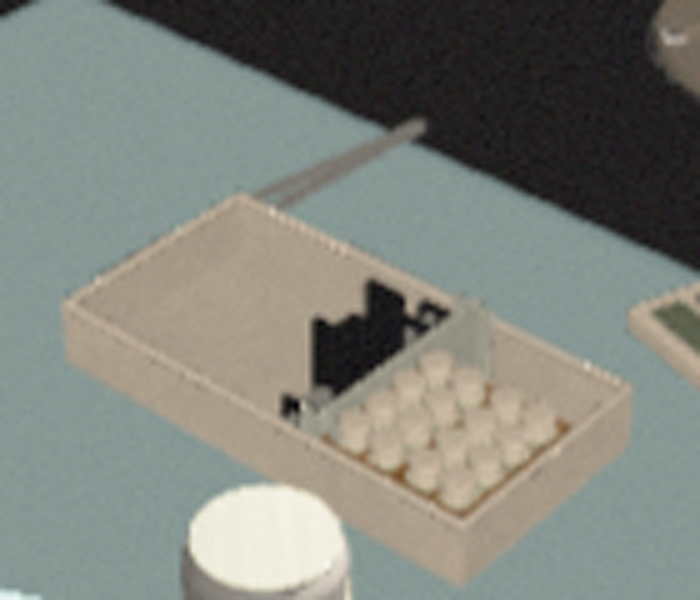

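Run:
```python
from m import *
s=load('t16'); a=load('top0')
rep(s,'both',px([(54,66),(270,66),(267,283),(54,284)],172,145,5),.048)
print('plate front',[np.round(atz(s,*p,.064),4) for p in px([(267,66),(267,380)],172,145,5)])
d=np.abs(s['p'].astype(int)-a['p']).max(2)
for n,(u0,v0,u1,v1) in dict(box=(78,200,135,262),tin=(168,75,220,132),bott=(302,65,350,122),jar=(382,122,432,168),beaker=(70,115,120,172),timer=(165,248,218,295),forceps=(308,232,335,310)).items(): print(n,d[v0:v1,u0:u1].mean().round(2),(d[v0:v1,u0:u1]>40).sum())
print(bot.get_obs()['joint_vel'].round(3))
```

```text
both [[0.6265, 0.1616], [0.6259, 0.0612], [0.5249, 0.0624], [0.5249, 0.1602]] c [0.5755 0.1114] edges [0.1005, 0.101, 0.0978, 0.1016] ang(deg) of edges [-90.33, 179.31, 89.99, 0.79]
plate front [array([0.6228, 0.0616, 0.064 ]), array([0.4801, 0.0613, 0.064 ])]
box 1.38 0
tin 1.55 0
bott 1.96 0
jar 1.38 0
beaker 1.34 0
timer 1.37 0
forceps 1.55 0
[-0.013 -0.003 -0.008  0.01  -0.    -0.     0.002]
```

The cartons fill a 100 x 100 mm block in the corner. The plate front measures y = 0.0615 against 0.062 for the carton face, and the bystanders have not moved.

```bash
python3 -c "
from station import bot
print(bot.hand_in())"
```

```text
the job is handed in; nothing more can be done
None
```

The job is handed in at about 39.5 s of the 72 s allowed, and my last checks found nothing wrong.

- **First carton:** I gripped it gently to straighten it, slid it to about 3 mm from the far wall, then pushed it with the fingertips against the left wall and the far wall. The pushing force peaked at about 11 to 13 N.
- **Second carton:** I set it on the tray floor just to the right of the first, then pushed it tight against the first and against the far wall. The pushing force peaked at about 12 N.
- **Follower:** I squeezed both grips, slid it up to the second carton until I felt about 7 N of contact, and released it. The arm then moved clear.
- **One unexpected force:** closing on the grips gave about 23 N upward on the tool. I raised the tool slightly, and the force dropped to 6.5 N before I slid the follower.

**Last checks (top and scene cameras):**
- The two cartons form a block of about 100 x 100 mm in the corner.
- The follower's front is at y ≈ 0.0615 m, against about 0.062 m for the carton's face, so they meet within the 2 mm camera accuracy.
- The image areas around all seven bystanders match the starting picture.
- The robot is touching nothing.

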